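# Roll the trolley wheel into its spring dock

## Task

Roll the small trolley wheel along the bench on its rim, without lifting it, dragging it or letting it lean over, into the channel of the wheel dock. Push it on past the two spring catches until they have closed behind it, and press it home against the spring buffer for a moment with about 12 N, never more than 25 N. Then let go and leave it standing there; do not disturb the other things on the bench.

Things in the scene. Friction and masses are not known exactly. Their poses are not given: they have to be found in the camera images.
- wheel_mid (a point): Centre of the loose trolley wheel (black hard plastic tyre, five-spoked steel hub), 64 mm in diameter, 24 mm wide, about 0.35 kg, standing on its rim, so 32 mm above the bench. y is the axle; at the start x points roughly towards the dock, the way it rolls, and z up (marked by a small brass grease nipple); x and z turn with the wheel.
- wheel: The same wheel as a whole; its origin and axes are those of wheel_mid.
- dock: The wheel dock, fixed on the bench: a low dark steel channel without a floor (the wheel rolls on the bench). Origin on the bench in the middle of its mouth; x points in, z up. Walls 10 mm high, 30 mm apart from x = 0 to 167 mm; before the mouth they flare out to about 75 mm at x = -37 mm. Feet reach 44 mm to each side. Nothing on the dock is higher than 23 mm above the bench.
- slot_start (a point): Where the spring catches are if the dock's aluminium carriage is clamped at the outer end of its slot: on the channel's middle line, 45 mm in from the mouth, on the bench; axes as the dock's. The carriage, with catches and buffer, is clamped 0 to 30 mm further in than this; how far is not measured. The wheel, when home, has its centre 34 mm further in than the catches.
- slot_end (a point): The same point if the carriage is clamped at the inner end, 75 mm in from the mouth. The black rubber buffer is 64 mm further in than the catches, 22 mm wide, from 6 to 20 mm above the bench, on a spring of about 1.5 N per mm with 10 mm travel, slow to return. Passing the catches takes about 5 to 15 N (less if the wheel can roll freely); the resistance then drops until the buffer is felt.
- catch_left (a joint): Travel of the left spring catch (looking in, at the dock's +y), m: a steel roller 20 mm in diameter that stands 5.5 mm into the channel, 11 to 20 mm above the bench. 0 = closed; about 0.0025 while the wheel's side rubs past it; under 0.001 again when it has closed behind the wheel.
- catch_right (a joint): The same for the right catch, at the dock's -y.
- tin_bolts: Bystander: an open rusty yellow tin, 70 mm across and 75 mm high, loose. Origin under its centre.
- tape_roll: Bystander: a roll of black tape lying flat, 92 mm across and 19 mm high, loose. Origin under its centre.
- cold_chisel: Bystander: a dark steel cold chisel lying flat, 160 mm long, 21 mm wide and 15 mm high, loose. Origin under its centre, length along its y axis.
Things that resemble listed ones, but are neither listed nor needed, are in the scene too. Leave any red look-alike of the wheel alone.

How it is judged:
By the outcome, as a careful person would: the job done as asked, in the order asked, and still so for the second after the job is handed in, with the robot touching nothing.
It also fails if it takes over 51 s, if anything falls off the work surface, if the arm or the gripper's body presses on something with over 40 N, if the wrist force passes 120 N, or if a joint passes its speed limit or range.

## Robot

A 6-joint arm with a two-finger parallel gripper is mounted at the origin on a cart in front of the work surface, level with it; the furniture and walls round the work are solid. World frame = base frame: x ahead of the robot, y to its left, z up, the work surface at z = 0. Lengths are in m, angles in rad, forces in N, time in s.
With the tool pointing down it reaches from about 0.375 to 0.9 m from the base axis. Payload 3.1 kg.
Tool frame: the origin (TCP) lies at the very end of the fingers, on their centre line; the grasp point (between the pads) lies 19 mm behind it; z points along the fingers, y is the direction in which the jaws open and shut (so a half turn about z gives the same grasp; the last joint's range is limited). The gripper opens to 85 mm and grips with 20 to 120 N. Pads are 22 mm wide; open, the fingers measure 114 mm over their backs; the gripper's body (76 mm by 85 mm) begins 54 mm behind the grasp point. The pads swing forward as they close: fully open they stand 13 mm farther back than shut.
Start: joints at [1.109, 0.527, 1.433, -0, 1.181, -0.178], TCP at [0.175, 0.6, 0.231] pointing down, gripper open.
Joint ranges: [-3.08, 3.08], [-0.75, 2.2], [0.22, 2.44], [-1.43, 4.57], [0, 2.65], [-2.85, 2.85]. Speed limits (rad/s): [2.79, 2.79, 3.14, 3.14, 3.14, 3.14].

## Interface

Orientations are given as a unit quaternion [x, y, z, w].
In Python, from station import * gives the robot as it stands.
- The arm moves only by the tool jog_arm, never from a script. Its argument "motion" is a list of rows, each a list of 5 numbers: the shift along the world's x, y, z in cm, then the turn about the world's z in degrees, then the closure in counts, from 0 (fully open) to 255 (shut). In form: [[tx, ty, tz, yaw, jaw], ...]. A call has 1 to 10 rows; each row shifts and turns the pose as measured when the row begins; what a row does not reach is not made up. A row lasts 1/12 s, in which the tool goes at most 41.7 mm and 7.16 degrees, less where a joint would pass 70% of its speed; a pose out of reach is approached as far as the arm can. A call with a gripper value outside its range is refused whole. The fingers move at their own pace and stop on an object; "squeeze" is the grip in N (left out, the last holds). Time passes only in rows, so rows that do not move let the fingers close. It gives the time, the measured TCP pose, the force and the opening at its end, in the units of the state.
- sense(): the state, without advancing time (a new reading comes with each control period).
- snapshot(name): name is "scene" or "top" or "wrist"; returns a dict with "img" (480x640x3 uint8, red, green, blue), "depth" (480x640 float32, m along the optical axis (not along the pixel's ray), 0 where there is no reading), "intrinsics" (3x3 intrinsics, pixels), "eye" and "attitude" of the camera in the world. Camera axes: x right, y down, z forward; pixel columns grow to the right and rows downward; lengths in m; the calibration is good to about 2 mm. A picture is of the moment at which its call begins.
- sign_off(): hands the job in, once; it reports no verdict.
The state is a dict: "t": time; "q": joint angles; "qd": joint speeds; "tau": joint torques, N m; "tcp_pos": TCP position; "tool_rot": TCP orientation; "force": force on the tool from outside, world axes, zero at the start; "ft_torque": the same for the moment, N m; "finger_gap": opening from 0.0 (shut) to 1.0 (fully open).
Only numpy, scipy, OpenCV 4.12 (cv2) and the standard library are available. Lean on these libraries where they do the work, as an engineer would, in place of code of your own. Each camera call takes 0.05 s, during which the arm holds its last target.

## Working session

There is one attempt and no reset: what is moved stays moved. The work goes in short steps, Python scripts to look and compute and a tool call to move; the robot and the scene stay as the last step left them, time stands still between calls to the robot, and variables do not carry over. Pictures are saved under pics/ and viewed, and the job is handed in when it is done.

Besides the shell and the picture viewer there is one more tool, called after "Emit:" in YAML: its name, and indented under it one key for each argument. jog_arm: Moves the arm, as the interface text tells. Its arguments: {"type":"object","properties":{"motion":{"type":"array","items":{"type":"array","items":{"type":"number"}}},"squeeze":{"type":"number"}},"required":["motion"]}

```bash
mkdir -p pics; ls; cat > h.py <<'E'
from station import *
import numpy as np, cv2
def snap(n,tag):
    s=snapshot(n); cv2.imwrite(f'pics/{tag}.png',s['img'][:,:,::-1]); np.savez(f'{tag}.npz',**{k:np.array(v) for k,v in s.items()}); return s
E
python3 - <<'E'
from h import *
s=sense(); print(s)
for n in ['scene','top','wrist']:
    d=snap(n,n+'0'); print(n,d['intrinsics'],d['eye'],d['attitude'])
E
```

```text
pics
{'t': 0.0, 'q': array([ 1.10848647e+00,  5.28474967e-01,  1.43389838e+00, -7.16279674e-06,
        1.18139075e+00, -1.78496849e-01]), 'qd': array([-0.00080239,  0.00037204, -0.00029289, -0.00058144,  0.00218439,
        0.00071458]), 'tau': array([-1.81131705e-03, -4.42352378e+01, -1.78024328e+01, -1.38675341e-04,
        8.48625961e-03, -7.39688886e-06]), 'tcp_pos': array([0.17466035, 0.59935732, 0.23032945]), 'tool_rot': array([ 1.41429276e-01,  9.89947767e-01, -1.03151095e-03, -3.38804235e-04]), 'force': array([-0.89558529, -0.05795474, -0.54118947]), 'ft_torque': array([-0.02447512,  0.00308246, -0.03491999]), 'finger_gap': 1.0011925443958172}
scene [[560.36062497   0.         335.63325303]
 [  0.         560.36062497 235.02181077]
 [  0.           0.           1.        ]] [ 0.09143147 -0.48220968  0.75012286] [ 0.87250556 -0.30472139  0.13345977 -0.35786507]
top [[506.46492824   0.         315.76101983]
 [  0.         506.46492824 233.25209105]
 [  0.           0.           1.        ]] [0.47280797 0.06271151 1.01527823] [-0.704412    0.70935898 -0.02239115  0.01059332]
wrist [[400.81313287   0.         321.423944  ]
 [  0.         400.81313287 241.83900217]
 [  0.           0.           1.        ]] [0.09570144 0.62189821 0.37260014] [0.78938053 0.59259759 0.09579302 0.12856975]
```

View pics/scene0.png

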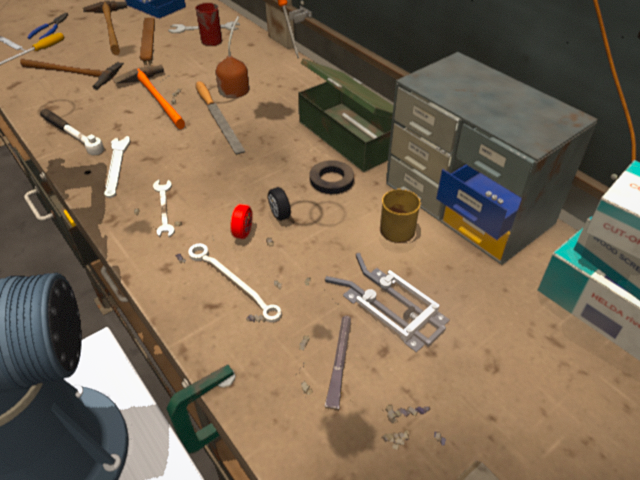

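View pics/top0.png

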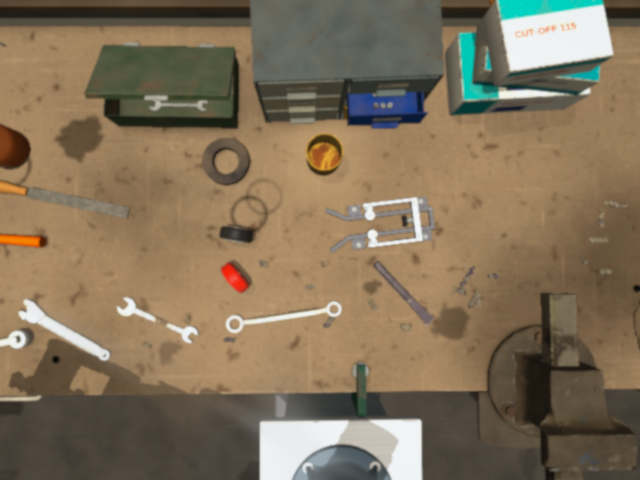

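View pics/wrist0.png

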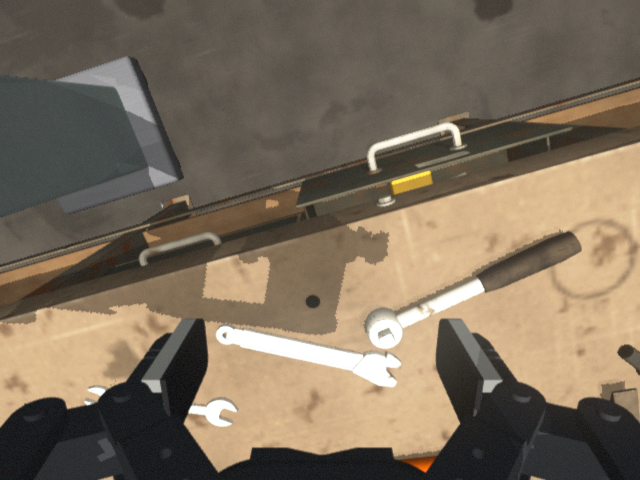

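The scene and top views show the black wheel at top (237,234), a red look-alike at (235,277), and the dock at (385,222), opening to the left. Next I'll enlarge and measure.

```bash
cat >> h.py <<'E'
from scipy.spatial.transform import Rotation as R
class L: pass
def load(tag):
    d=np.load(tag+'.npz'); return {k:d[k] for k in d}
def pt(d,u,v,z=None):
    K=d['intrinsics']; r=R.from_quat(d['attitude']).as_matrix()@np.array([(u-K[0,2])/K[0,0],(v-K[1,2])/K[1,1],1.])
    if z is None:
        return d['eye']+r*d['depth'][int(round(v)),int(round(u))]
    return d['eye']+r*((z-d['eye'][2])/r[2])
def px(d,p):
    K=d['intrinsics']; c=R.from_quat(d['attitude']).as_matrix().T@(np.array(p)-d['eye']); return (K[0,0]*c[0]/c[2]+K[0,2],K[1,1]*c[1]/c[2]+K[1,2])
def crop(d,u0,v0,w,h,k,tag):
    im=d['img'][v0:v0+h,u0:u0+w,::-1]; im=cv2.resize(im,None,fx=k,fy=k,interpolation=cv2.INTER_CUBIC)
    for i in range(0,w,10):
        cv2.line(im,(i*k,0),(i*k,6 if i%50 else 14),(0,255,255),1)
        if (u0+i)%20==0: cv2.putText(im,str(u0+i),(i*k,22),0,.35,(0,0,255),1)
    for i in range(0,h,10):
        cv2.line(im,(0,i*k),(6,i*k),(0,255,255),1)
        if (v0+i)%20==0: cv2.putText(im,str(v0+i),(8,i*k+4),0,.35,(0,0,255),1)
    cv2.imwrite(f'pics/{tag}.png',im)
E
python3 - <<'E'
from h import *
t=load('top0'); s=load('scene0')
crop(t,200,180,260,100,3,'c1'); crop(s,220,150,130,100,6,'c2'); crop(s,310,240,150,120,5,'c3')
for u,v in [(237,230),(237,240),(222,234),(252,234)]: print(u,v,pt(t,u,v),pt(t,u,v,.064)[:2])
print(t['depth'][150:155:4,300:306])
E
```

```text
237 230 [0.52410987 0.19405567 0.06664787] [0.52425306 0.19442228]
237 240 [0.50553252 0.19463388 0.06249074] [0.50548068 0.19442491]
222 234 [0.51742927 0.2242971  0.05315115] [0.51692613 0.22247507]
252 234 [0.51787704 0.16947936 0.0352211 ] [0.51655361 0.16634418]
[[1.0220314 1.0250005 1.0245894 1.021417  1.0220442 1.0209712]
 [1.022389  1.0211802 1.0227506 1.0240557 1.0234034 1.0244682]]
```

View pics/c1.png

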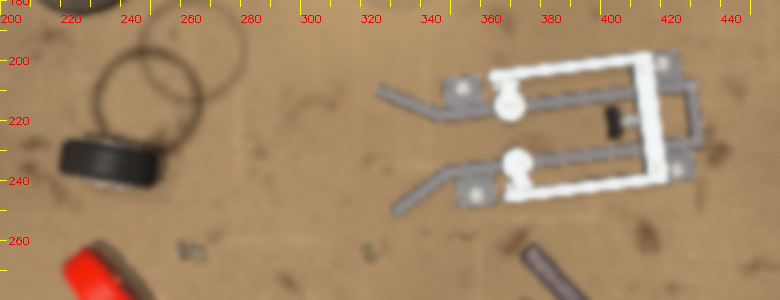

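View pics/c2.png

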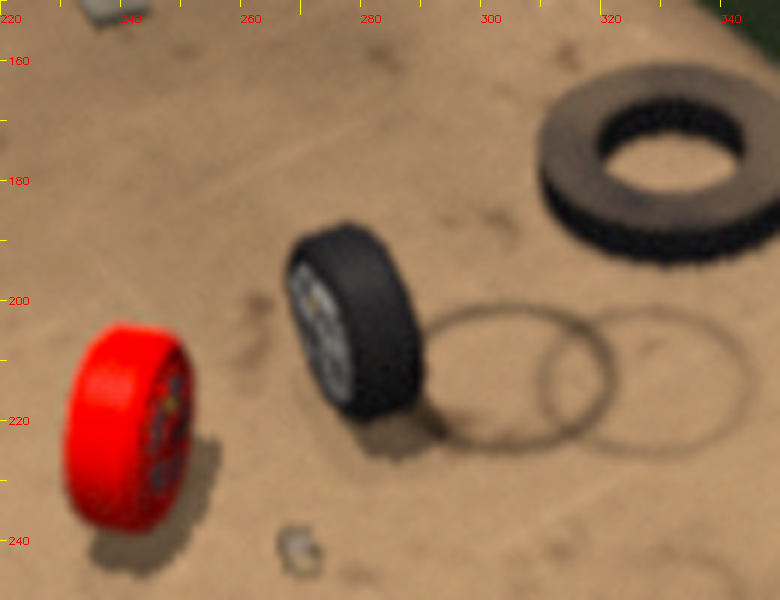

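View pics/c3.png

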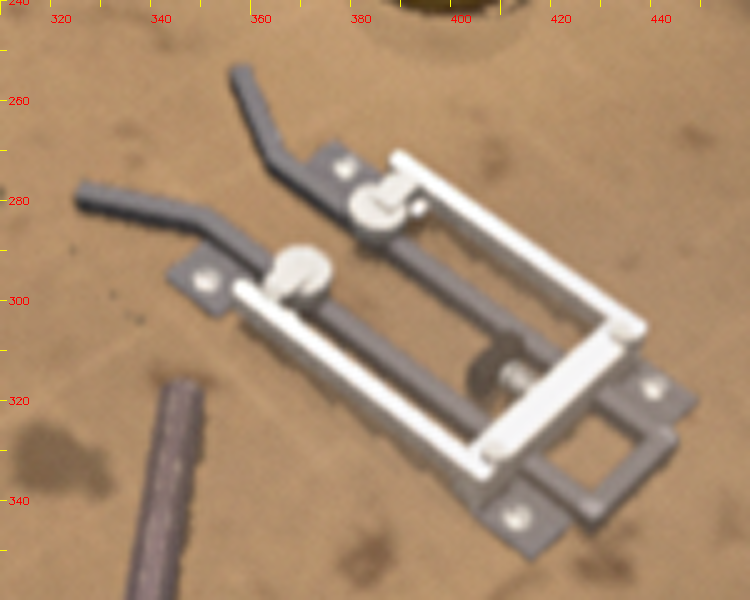

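The black wheel with the steel five-spoked hub and brass nipple is at top (237,234) and scene (281,205). It fits the description. The red one (235,277) and the flat tape roll (226,161) don't. Next is the dock fit from the two views.

```bash
python3 - <<'E'
from h import *
t=load('top0'); s=load('scene0')
# wall centre-lines on top z=.01 ; crop->px
T=lambda x,y:(200+x/3,180+y/3); S=lambda x,y:(310+x/5,240+y/5)
for n,a,b in [('L kink',T(440,117),S(275,155)),('R kink',T(450,172),S(208,215)),('L end',T(690,85),S(672,437)),('R end',T(700,141),S(592,515)),('L tip',T(380,91),S(238,75)),('R tip',T(396,212),S(80,190))]:
    print(n,pt(t,*a,.010)[:2].round(4),pt(s,*b,.010)[:2].round(4))
for n,a,b in [('rollL',T(510,105),S(378,205)),('rollR',T(517,162),S(302,268))]:
    print(n,pt(t,*a,.021)[:2].round(4),pt(s,*b,.021)[:2].round(4))
print('buffer',pt(t,*T(613,122),.013)[:2])
# wheel corners on top: tyre outline in top
for a in [(62,155),(157,165)]: pass
d=t['depth']; 
# wheel point cloud from top
P=np.array([pt(t,u,v) for u in range(215,260) for v in range(220,250)])
Q=P[P[:,2]>.05]; print(len(Q),Q.mean(0),Q.min(0),Q.max(0))
for z in (.035,.05):
    Q=P[P[:,2]>z]; w,V=np.linalg.eigh(np.cov(Q[:,:2].T)); print(V[:,1],np.degrees(np.arctan2(V[1,1],V[0,1])),Q[:,:2].mean(0))
E
```

```text
L kink [ 0.5477 -0.016 ] [ 0.5474 -0.0158]
R kink [ 0.5111 -0.0223] [ 0.5113 -0.0222]
L end [ 0.5681 -0.183 ] [ 0.569  -0.1855]
R end [ 0.5306 -0.1891] [ 0.5274 -0.1905]
L tip [0.5653 0.0237] [0.562  0.0214]
R tip [0.4849 0.0138] [0.4836 0.0138]
rollL [ 0.5545 -0.0613] [ 0.5534 -0.0614]
rollR [ 0.517  -0.0655] [ 0.5149 -0.066 ]
buffer [ 0.54344521 -0.13060704]
352 [0.51646931 0.19913772 0.06746559] [0.47280797 0.06271151 0.05004304] [0.53090073 0.22860603 1.01527823]
[0.22198143 0.97505089] 77.17456121188432 [0.51632205 0.19786879]
[0.25499016 0.96694365] 75.22699806444257 [0.51646931 0.19913772]
```

Emit:
jog_arm:
  motion:
    - [2.8,-2.8,0,-6.6,255]
    - [2.8,-2.8,0,-6.6,255]
    - [2.8,-2.8,0,-6.6,255]
    - [2.8,-2.8,0,-6.6,255]
    - [2.8,-2.8,0,-6.6,255]
    - [2.8,-2.8,0,-6.6,255]
    - [2.8,-2.8,0,-6.6,255]
    - [2.8,-2.8,0,-6.6,255]
    - [2.8,-2.8,0,-6.6,255]
    - [2.8,-2.8,0,-6.6,255]
  squeeze: 30

```text
t: 0.98
tcp_pos: [0.4555, 0.3119, 0.2278]
tool_rot: [0.672, 0.741, 0.0, -0.002]
force: [0.5, 0.1, -0.3]
finger_gap: -0.0
```

Emit:
jog_arm:
  motion:
    - [3.0,-1.5,0,-5.5,255]
    - [2.7,-1.5,0,-5.5,255]
    - [0,0,0,0,255]
    - [0,0,0,0,255]

```text
t: 1.32
tcp_pos: [0.521, 0.2722, 0.2269]
tool_rot: [0.748, 0.664, 0.0, -0.001]
force: [-1.0, 0.3, -0.0]
finger_gap: -0.0
```

```bash
python3 - <<'E'
from h import *
w=snap('wrist','w1'); print(sense()['tcp_pos'],sense()['tool_rot'],w['eye'],sense()['t'])
print(px(w,[.516,.197,.032]),px(w,[.529,-.019,0]))
E
```

```text
[0.52121918 0.27225789 0.22692376] [ 7.47706313e-01  6.64029402e-01  4.55606533e-04 -1.24477224e-04] [0.52964286 0.35214785 0.36910872] 1.3667
(np.float64(326.6171457737002), np.float64(287.283082204777)) (np.float64(358.59340226743217), np.float64(442.9304648447285))
```

View pics/w1.png

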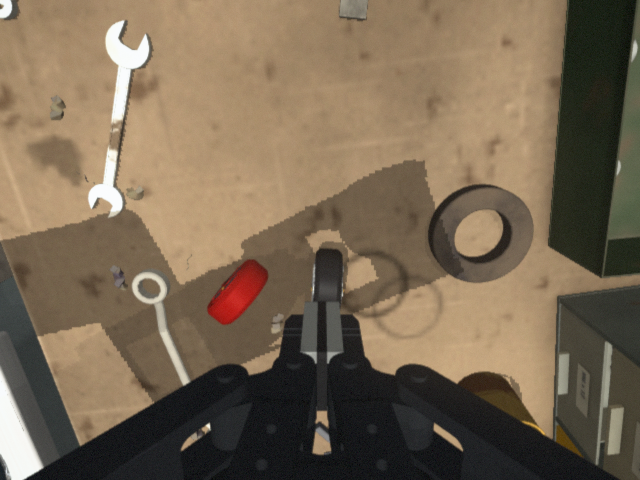

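The wheel is at (327,277), just ahead of the fingers. I'll crop it for its heading.

```bash
python3 - <<'E'
from h import *
w=load('w1'); crop(w,290,225,80,100,6,'c4'); t=load('top0'); crop(t,205,215,70,40,11,'c5')
E
```

```text
(no output)
```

View pics/c4.png

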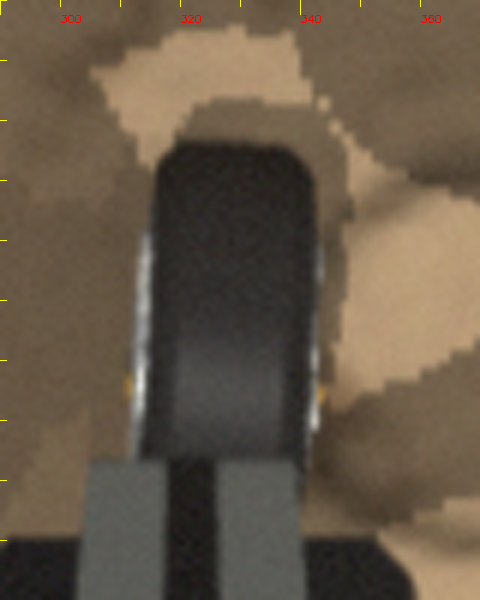

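View pics/c5.png

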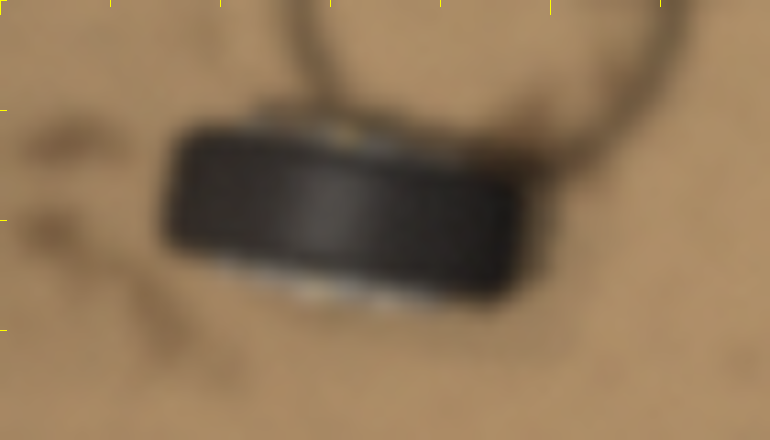

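```bash
cat >> h.py <<'E'
from scipy.optimize import minimize
def pxs(d,P):
    K=d['intrinsics']; c=(P-d['eye'])@R.from_quat(d['attitude']).as_matrix(); return np.c_[K[0,0]*c[:,0]/c[:,2]+K[0,2],K[1,1]*c[:,1]/c[:,2]+K[1,2]]
def wheelpts(x,y,h):
    a=np.linspace(0,2*np.pi,49); f=np.array([np.cos(h),np.sin(h),0]); l=np.array([-f[1],f[0],0]); P=[]
    for r,w in [(.032,.009),(.0295,.012)]:
        for s in (-1,1): P.append(np.array([x,y,.032])+r*np.outer(np.cos(a),f)+r*np.outer(np.sin(a),[0,0,1])+s*w*l)
    return np.vstack(P)
def fitwheel(views,x0,iters=1):
    # views: (d,u0,v0,u1,v1) window ; dark/grey-vs-wood soft mask
    V=[]
    for d,u0,v0,u1,v1 in views:
        im=d['img'][v0:v1,u0:u1].astype(float); k=4
        im=cv2.resize(im,None,fx=k,fy=k,interpolation=cv2.INTER_LINEAR)
        V.append((d,u0,v0,k,im))
    def cost(p):
        c=0
        for d,u0,v0,k,im in V:
            q=pxs(d,wheelpts(p[0],p[1],np.radians(p[2]*100)))
            q=((q+.5-[u0,v0])*k-.5)
            m=np.zeros(im.shape[:2],np.float32); cv2.fillConvexPoly(m,cv2.convexHull((q*16).astype(np.float32)).round().astype(np.int32),1,cv2.LINE_AA,4)
            sat=im[:,:,0]-im[:,:,2]   # wood: red-blue large; wheel: ~0
            t=np.clip(1-sat/ np.percentile(sat,70),0,1)
            c+=((m-t)**2).sum()/k**2
        return c
    best=None
    for dh in (-.08,0,.08):
        x=np.array(x0)+[0,0,dh]
        r=minimize(cost,x,method='Nelder-Mead',options=dict(initial_simplex=np.array([x,x+[.004,0,0],x+[0,.004,0],x+[0,0,.05]]),xatol=1e-5,fatol=1e-3))
        if best is None or r.fun<best.fun: best=r
    return best.x*[1,1,100],best.fun
E
python3 - <<'E'
from h import *
w=load('w1');t=load('top0')
A=(t,208,215,270,255);B=(w,300,238,350,300)
for v in ([A],[B],[A,B]): print(fitwheel(v,[.516,.197,-.97]))
E
```

```text
(array([  0.5184321 ,   0.19901527, -96.57396994]), np.float64(62.959718814482464))
(array([   0.51565682,    0.19998329, -102.13507976]), np.float64(90.43935000515359))
(array([   0.51596076,    0.2000097 , -101.35956311]), np.float64(178.8782148420616))
```

```bash
python3 - <<'E'
from h import *
w=load('w1');t=load('top0')
def ov(d,p,u0,v0,W,H,k,tag):
    im=cv2.resize(d['img'][v0:v0+H,u0:u0+W,::-1],None,fx=k,fy=k,interpolation=cv2.INTER_LINEAR)
    for pp,c in p:
        q=((pxs(d,wheelpts(pp[0],pp[1],np.radians(pp[2])))+.5-[u0,v0])*k-.5)
        cv2.polylines(im,[cv2.convexHull(q.astype(np.float32)).astype(np.int32)],True,c,1)
    cv2.imwrite(f'pics/{tag}.png',im)
a=pt(t,220.6,232.1,.032);b=pt(t,251.5,236.6,.032);print(a,b,np.degrees(np.arctan2(b[1]-a[1],b[0]-a[0])))
p=[((.517,.1985,-98.5),(0,255,0)),((.517,.1985,-95),(0,0,255))]
ov(t,p,205,215,70,40,8,'o1');ov(w,p,290,225,80,100,6,'o2')
i1=cv2.imread('pics/o1.png');i2=cv2.imread('pics/o2.png')
c=np.zeros((600,560+i2.shape[1]-260,3),np.uint8);c=np.zeros((600,800,3),np.uint8);c[:320,:560]=i1;c[:400,560:]=i2[80:480,120:360];cv2.imwrite('pics/o3.png',c)
E
```

```text
[0.52211429 0.23055917 0.032     ] [0.51298453 0.17080561 0.032     ] -98.6870533816811
```

View pics/o3.png

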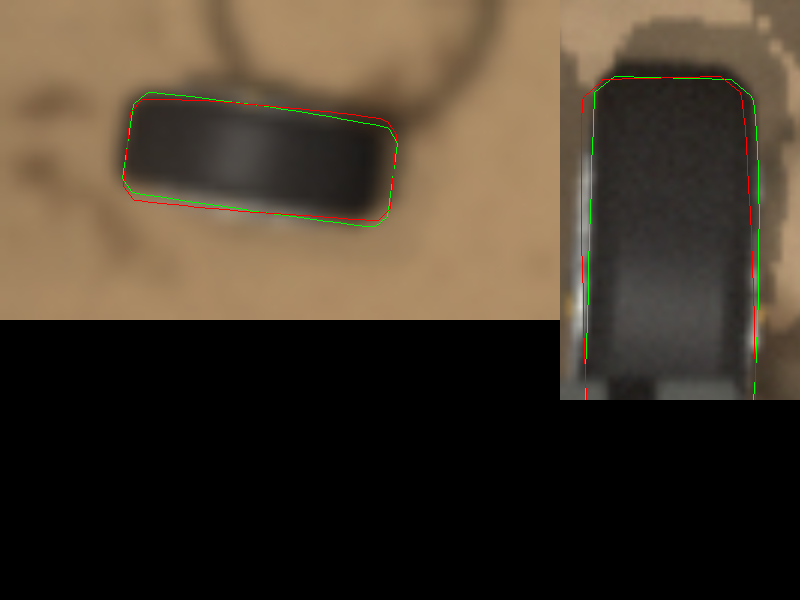

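Both overlays agree on the wheel: about (0.517, 0.199), heading −98.5°. Dock mouth is (0.529, −0.019), heading −83.3°. I'll lower the closed fingers behind the wheel.

Emit:
jog_arm:
  motion:
    - [0.6,0.3,-3.5,-1.7,255]
    - [0,0,-4,0,255]
    - [0,0,-4,0,255]
    - [0,0,-4,0,255]
    - [0,0,-3,0,255]
    - [0,0,-0.8,0,255]
    - [0,0,0,0,255]
    - [0,0,0,0,255]

```text
t: 2.03
tcp_pos: [0.5203, 0.2833, 0.0319]
tool_rot: [0.752, 0.659, 0.004, 0.0]
force: [1.3, 0.6, 0.3]
finger_gap: -0.001
```

```bash
cat >> h.py <<'E'
def st():
    s=sense(); q=s['tool_rot']; f=2*np.degrees(np.arctan2(q[1],q[0]))-180
    print('t',round(s['t'],2),'tcp',s['tcp_pos'].round(4),'fwd',round(f,2),'F',s['force'].round(2),'T',s['ft_torque'].round(2))
    return s
E
python3 - <<'E'
from h import *
st()
E
```

```text
t 2.03 tcp [0.5203 0.2833 0.0319] fwd -97.57 F [1.31 0.61 0.27] T [-0.    0.01  0.05]
```

Emit:
jog_arm:
  motion:
    - [0.5,-0.7,0,-0.9,255]
    - [0.1,-0.7,0,0,255]
    - [0,-0.7,0,0,255]
    - [0,0,0,0,255]
    - [0,0,0,0,255]

```text
t: 2.45
tcp_pos: [0.5313, 0.2625, 0.0401]
tool_rot: [0.757, 0.653, 0.01, 0.003]
force: [-0.4, -0.7, -0.3]
finger_gap: 0.003
```

```bash
python3 - <<'E'
from h import *
st(); w=snap('wrist','w2'); t=snap('top','t2'); crop(w,230,180,200,150,4,'c6')
E
```

```text
t 2.45 tcp [0.5313 0.2625 0.0401] fwd -98.42 F [-0.43 -0.67 -0.26] T [-0.   -0.   -0.01]
```

View pics/c6.png

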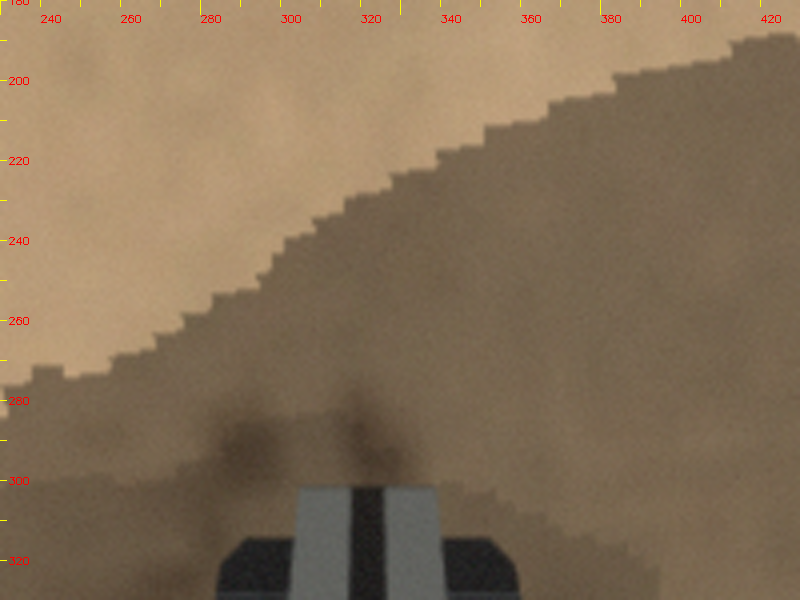

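View pics/t2.png

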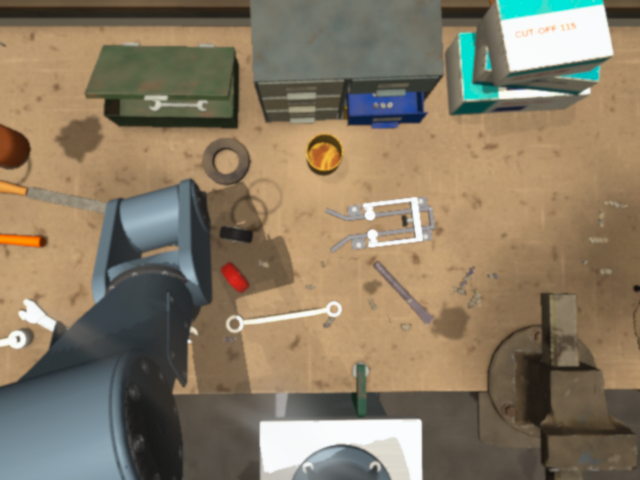

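Emit:
jog_arm:
  motion:
    - [-0.4,0,-0.9,0,255]
    - [0,0,0,0,255]
    - [0,0,0,0,255]
    - [0,0,0,0,255]

```text
t: 2.88
tcp_pos: [0.5266, 0.2628, 0.0301]
tool_rot: [0.757, 0.653, 0.01, 0.003]
force: [-0.1, -0.5, 0.7]
finger_gap: 0.002
```

```bash
python3 - <<'E'
from h import *
st()
E
```

```text
t 2.88 tcp [0.5266 0.2628 0.0301] fwd -98.4 F [-0.12 -0.51  0.69] T [-0.05 -0.   -0.04]
```

Emit:
jog_arm:
  motion:
    - [-0.06,-0.4,0,0,255]
    - [-0.06,-0.4,0,0,255]
    - [-0.06,-0.4,0,0,255]
    - [-0.06,-0.4,0,0,255]
    - [0,0,0,0,255]

```text
t: 3.3
tcp_pos: [0.5233, 0.2456, 0.0294]
tool_rot: [0.757, 0.654, 0.01, 0.003]
force: [0.9, -0.6, 0.1]
finger_gap: 0.003
```

```bash
python3 - <<'E'
from h import *
st(); t=snap('top','t3'); s=snap('scene','s3'); crop(t,180,190,140,80,5,'c7'); crop(s,200,130,200,120,4,'c8')
E
```

```text
t 3.3 tcp [0.5233 0.2456 0.0294] fwd -98.33 F [ 0.88 -0.63  0.09] T [-0.04  0.03 -0.01]
```

View pics/c7.png

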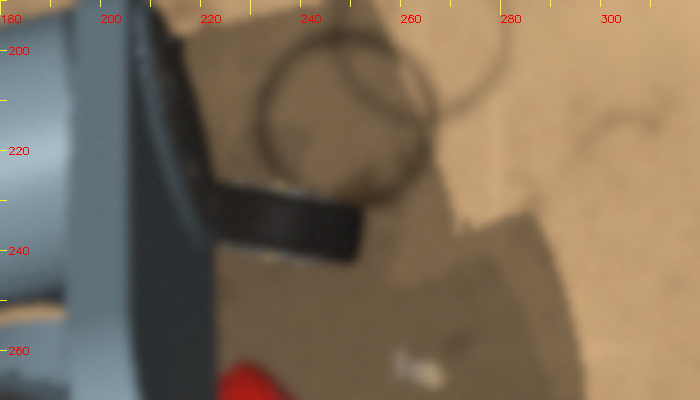

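View pics/c8.png

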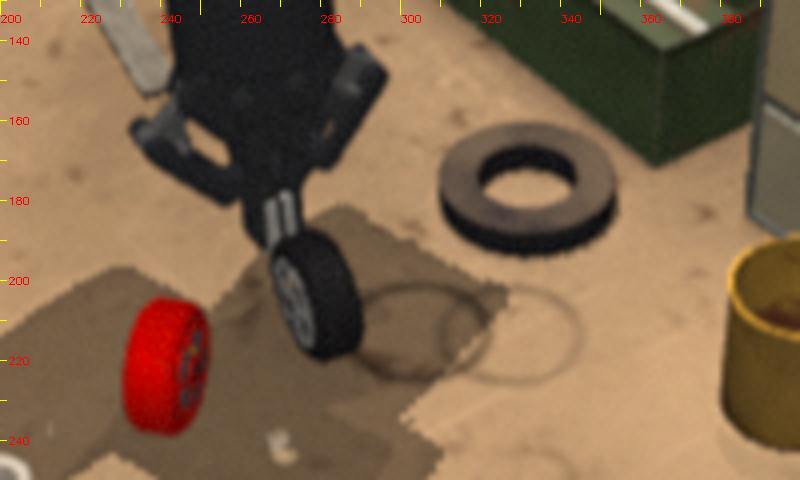

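Emit:
jog_arm:
  motion:
    - [-0.05,-0.25,0,0,255]
    - [-0.05,-0.25,0,0,255]
    - [-0.06,-0.25,0,0.2,255]
    - [-0.07,-0.25,0,0.4,255]
    - [-0.07,-0.25,0,0.4,255]
    - [-0.07,-0.25,0,0.4,255]
    - [-0.05,-0.2,0,0.3,255]

```text
t: 3.98
tcp_pos: [0.5198, 0.2282, 0.03]
tool_rot: [0.746, 0.666, 0.011, 0.003]
force: [0.9, -0.7, -0.1]
finger_gap: 0.001
```

```bash
python3 - <<'E'
from h import *
st(); t=snap('top','t4'); s=snap('scene','s4'); crop(t,180,190,140,80,5,'c9'); crop(s,230,150,100,80,6,'c10')
E
```

```text
t 3.98 tcp [0.5198 0.2282 0.03  ] fwd -96.43 F [ 0.91 -0.69 -0.14] T [-0.02 -0.   -0.01]
```

View pics/c9.png

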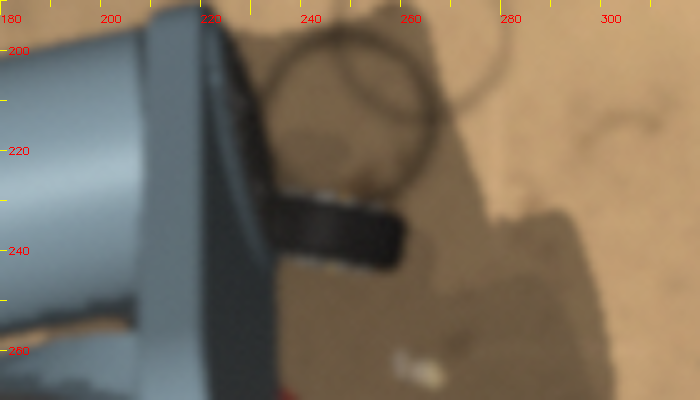

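View pics/c10.png

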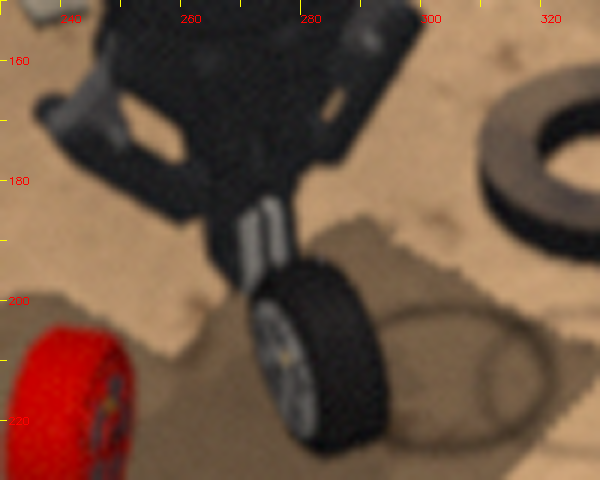

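Emit:
jog_arm:
  motion:
    - [-0.09,-0.35,0,0.7,255]
    - [-0.09,-0.35,0,0.7,255]
    - [-0.08,-0.35,0,0.7,255]
    - [-0.08,-0.35,0,0.7,255]
    - [-0.08,-0.35,0,0.7,255]
    - [-0.07,-0.35,0,0.7,255]
    - [-0.07,-0.35,0,0.7,255]
    - [-0.06,-0.35,0,0.7,255]
    - [-0.06,-0.3,0,0.6,255]
    - [-0.04,-0.2,0,0.4,255]

```text
t: 4.92
tcp_pos: [0.512, 0.1918, 0.03]
tool_rot: [0.702, 0.712, 0.011, 0.003]
force: [-0.3, 0.4, -0.6]
finger_gap: -0.001
```

```bash
python3 - <<'E'
from h import *
st(); t=snap('top','t5'); s=snap('scene','s5'); crop(t,200,190,160,80,5,'c11'); crop(s,230,150,110,90,6,'c12')
E
```

```text
t 4.92 tcp [0.512  0.1918 0.03  ] fwd -89.16 F [-0.26  0.36 -0.62] T [ 0.04  0.02 -0.02]
```

View pics/c11.png

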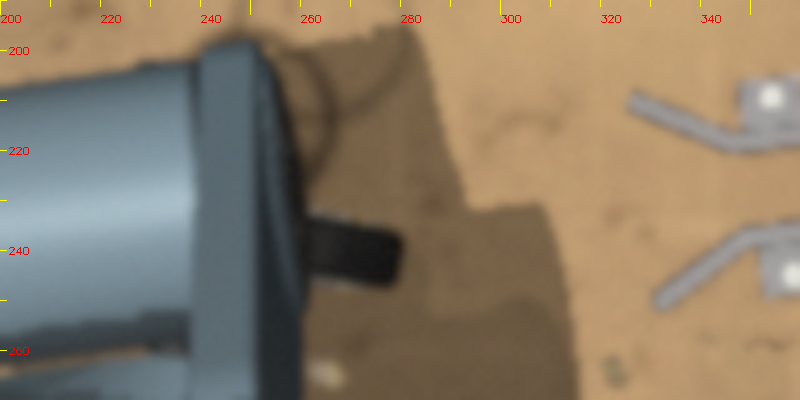

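View pics/c12.png

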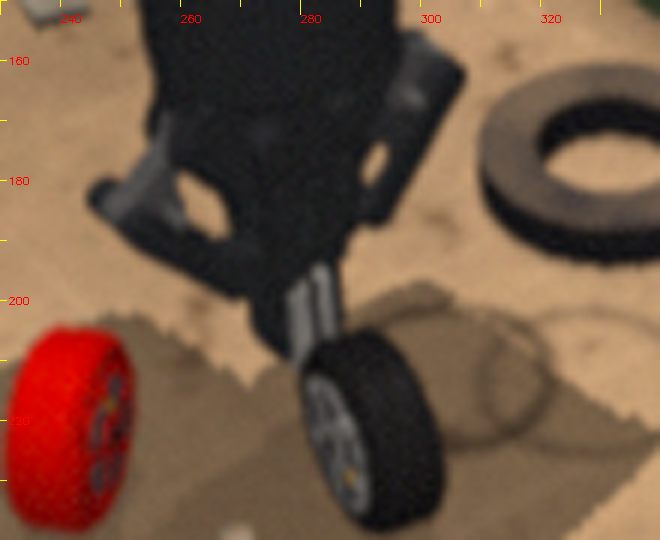

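```bash
cat >> h.py <<'E'
def overlay(items,tag):
    # items: (d,(u0,v0,W,H),k,[(pose,color)])
    ims=[]
    for d,(u0,v0,W,H),k,ps in items:
        im=cv2.resize(d['img'][v0:v0+H,u0:u0+W,::-1],None,fx=k,fy=k,interpolation=cv2.INTER_LINEAR)
        for pp,c in ps:
            P=wheelpts(pp[0],pp[1],np.radians(pp[2]))
            q=((pxs(d,P)+.5-[u0,v0])*k-.5)
            cv2.polylines(im,[cv2.convexHull(q.astype(np.float32)).astype(np.int32)],True,c,1)
            for r in (q[98:147],q[147:]): cv2.polylines(im,[r.astype(np.int32)],True,c,1)
        ims.append(im)
    H=max(i.shape[0] for i in ims)
    cv2.imwrite(f'pics/{tag}.png',np.hstack([cv2.copyMakeBorder(i,0,H-i.shape[0],0,4,0) for i in ims]))
E
python3 - <<'E'
from h import *
t=load('t5');s=load('s5')
f=pt(t,200+401/5,190+260/5,.032); print(f)
def c(h): a=np.radians(h); return (f[0]-.032*np.cos(a),f[1]-.032*np.sin(a),h)
p=[(c(-98),(0,255,0)),(c(-91),(0,0,255))]; print(p)
overlay([(t,(245,225,45,35),8,p),(s,(270,195,45,50),9,p)],'o4')
E
```

```text
[0.50212659 0.11525266 0.032     ]
[((np.float64(0.5065801266793042), np.float64(0.14694123611651905), -98), (0, 255, 0)), ((np.float64(0.5026850644545752), np.float64(0.14724778416179332), -91), (0, 0, 255))]
```

View pics/o4.png

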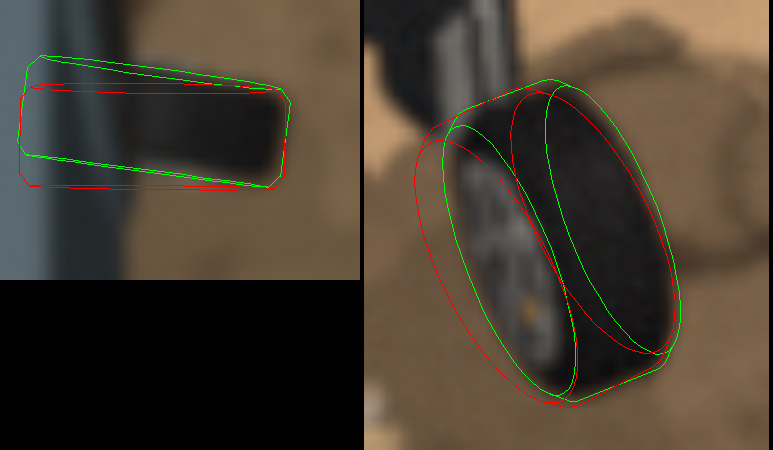

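The wheel rolled about 5 cm on its rim but kept its −98° heading. The push is too light to steer it. I'll yaw it in place with a loose straddle instead; it's already almost on the dock axis. First I back off and go above it.

Emit:
jog_arm:
  motion:
    - [0,0.5,0,0,255]
    - [0,1.0,0,0,255]
    - [0,0.5,2.5,-3,150]
    - [0,0,3,-3,130]
    - [0,-1,3,-3,130]
    - [0,-2,0,0,130]
    - [-0.3,-2,0,0,130]
    - [-0.2,-1.0,0,0,130]
    - [0,0,0,0,130]
    - [0,0,0,0,130]

```text
t: 5.85
tcp_pos: [0.5069, 0.1594, 0.1185]
tool_rot: [0.757, 0.654, 0.013, 0.003]
force: [0.3, 0.2, 0.2]
finger_gap: 0.49
```

```bash
python3 - <<'E'
from h import *
s=st(); print(s['finger_gap']); w=snap('wrist','w6'); t=snap('top','t6'); s=snap('scene','s6'); crop(w,230,200,180,140,4,'c13'); crop(s,250,160,110,100,5,'c14')
i=cv2.imread('pics/c13.png');j=cv2.imread('pics/c14.png')
E
```

```text
t 5.85 tcp [0.5069 0.1594 0.1185] fwd -98.35 F [0.3  0.23 0.19] T [-0.02  0.01  0.  ]
0.49023586922803714
```

View pics/w6.png

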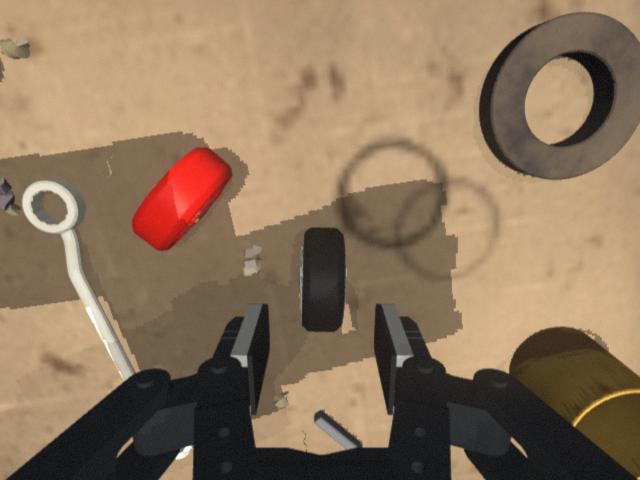

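View pics/c14.png

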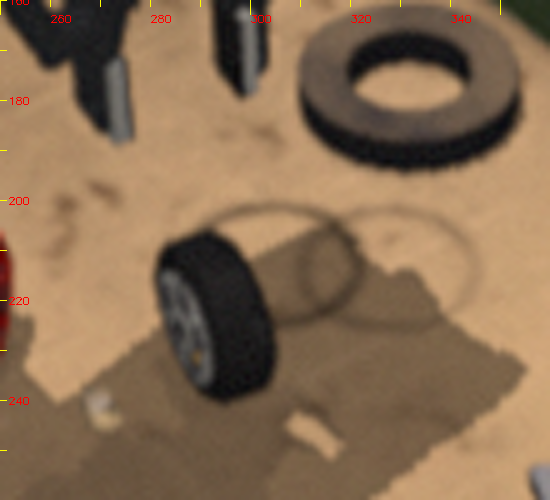

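View pics/t6.png

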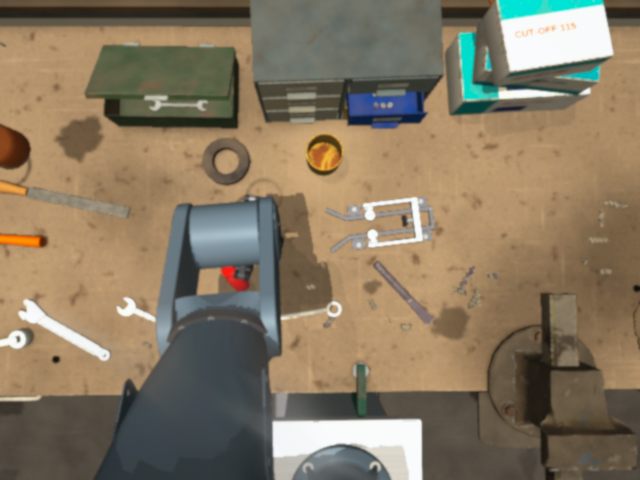

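In the wrist view the black wheel is at (323,280), midway between the fingers and parallel to them. It stayed put and upright. I'll fit the pose from wrist and scene.

```bash
python3 - <<'E'
from h import *
w=load('w6');s=load('s6')
# tread midline rays in wrist: far top edge(323,228), near edge(323,331)
for h in (-98,-97):
  for x,y in [(.507,.147)]:
    q=pxs(w,wheelpts(x,y,np.radians(h))); print(h,q.min(0),q.max(0),q.mean(0))
    q=pxs(s,wheelpts(x,y,np.radians(h))); print('s',h,q.min(0),q.max(0))
p=[((.507,.147,-98),(0,255,0)),((.507,.147,-95),(0,0,255))]
overlay([(w,(285,215,80,130),4,p),(s,(270,195,45,50),9,p)],'o5')
E
```

```text
-98 [301.83212589 217.58711006] [346.30351477 323.15096218] [322.94378439 270.98440672]
s -98 [278.4542489  203.25097806] [304.84815182 239.03467048]
-97 [301.14874073 217.35462808] [346.24980684 323.36636091] [322.94862929 270.98363784]
s -97 [278.26211811 203.26423082] [305.03853585 239.01490015]
```

View pics/o5.png

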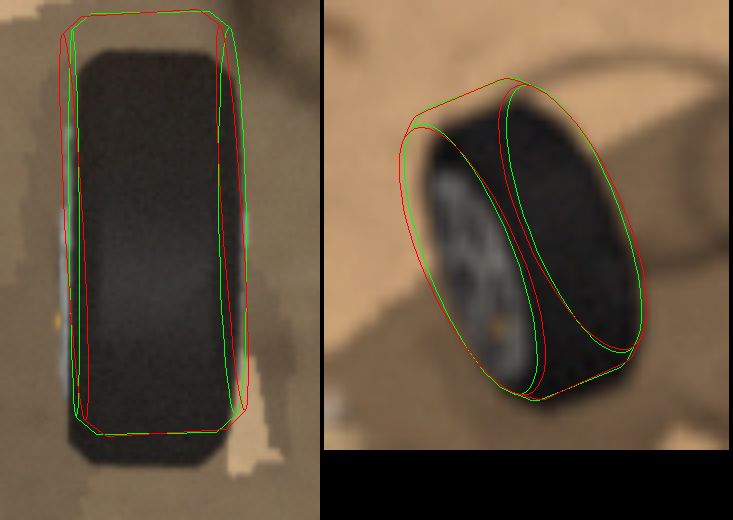

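```bash
python3 - <<'E'
from h import *
w=load('w6');s=load('s6')
p=[((.5055,.142,-99),(0,255,0)),((.5055,.142,-97),(0,0,255))]
overlay([(w,(285,215,80,130),4,p),(s,(270,195,45,50),9,p)],'o6')
E
```

```text
(no output)
```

View pics/o6.png

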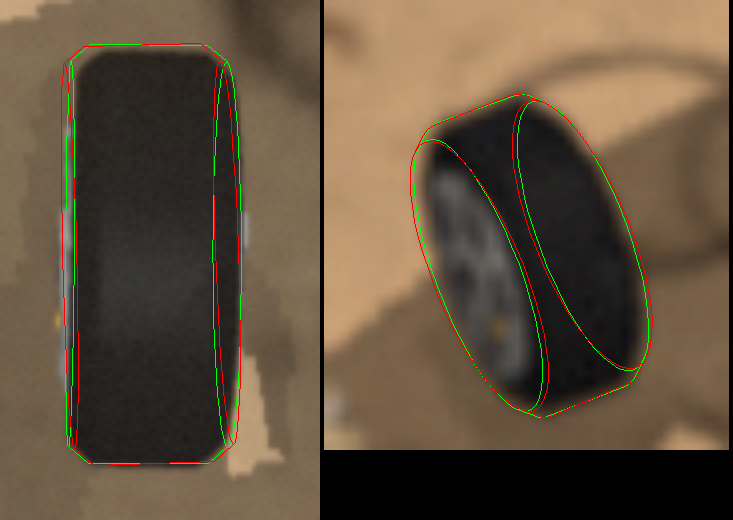

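Emit:
jog_arm:
  motion:
    - [-0.05,-0.9,0,0,140]
    - [-0.05,-0.85,0,0,140]
    - [0,0,-2,0,140]
    - [0,0,0,0,140]
    - [0,0,0,0,140]

```text
t: 6.42
tcp_pos: [0.5058, 0.1416, 0.0969]
tool_rot: [0.755, 0.655, 0.012, 0.003]
force: [-0.3, 0.6, 0.0]
finger_gap: 0.451
```

```bash
python3 - <<'E'
from h import *
st()
E
```

```text
t 6.42 tcp [0.5058 0.1416 0.0969] fwd -98.09 F [-0.26  0.56  0.04] T [ 0.01  0.04 -0.  ]
```

Emit:
jog_arm:
  motion:
    - [0,0,-2,0,140]
    - [0,0,-2,0,140]
    - [0,0,-2,0,140]
    - [0,0,-1.5,0,140]
    - [0,0,-0.3,0,140]
    - [0,0,0,0,140]

```text
t: 6.92
tcp_pos: [0.5092, 0.1406, 0.02]
tool_rot: [0.755, 0.655, 0.015, 0.005]
force: [0.3, 0.5, 0.5]
finger_gap: 0.448
```

```bash
python3 - <<'E'
from h import *
st(); w=snap('wrist','w7'); s=snap('scene','s7'); crop(w,220,180,200,150,4,'c15'); crop(s,250,140,110,110,5,'c16')
E
```

```text
t 6.92 tcp [0.5092 0.1406 0.02  ] fwd -98.13 F [0.32 0.54 0.49] T [-0.02  0.03  0.02]
```

View pics/c15.png

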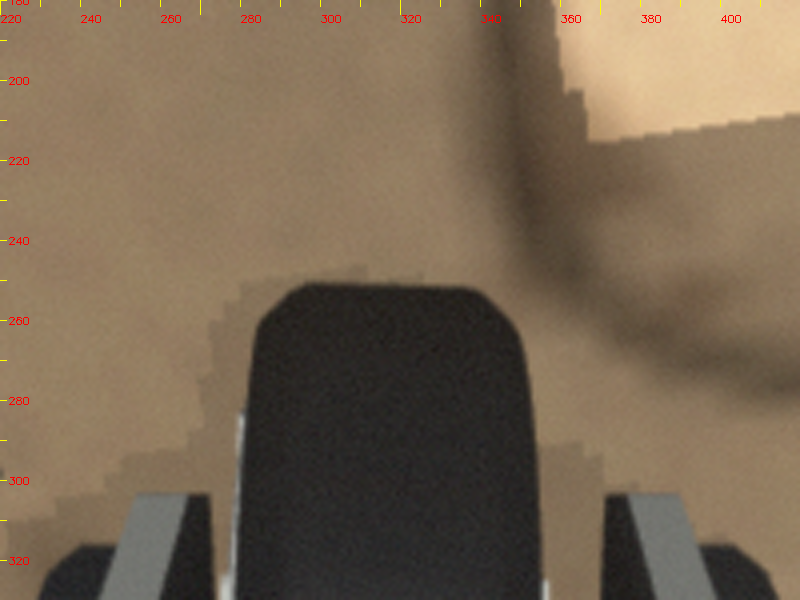

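View pics/c16.png

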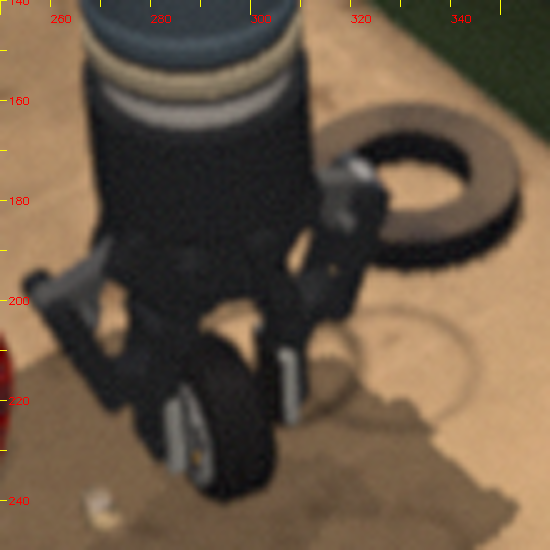

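Emit:
jog_arm:
  motion:
    - [-0.2,0.05,-0.4,0,165]
    - [0,0,0,0,170]
    - [0,0,0,0,172]
    - [0,0,0,0,172]

```text
t: 7.35
tcp_pos: [0.5086, 0.1415, 0.0197]
tool_rot: [0.755, 0.655, 0.017, 0.007]
force: [-0.6, 0.1, -1.2]
finger_gap: 0.328
```

```bash
python3 - <<'E'
from h import *
print(st()['finger_gap']); w=snap('wrist','w8');crop(w,220,180,200,150,4,'c17')
E
```

```text
t 7.35 tcp [0.5086 0.1415 0.0197] fwd -98.1 F [-0.63  0.08 -1.25] T [ 0.03  0.05 -0.01]
0.328207168007204
```

View pics/c17.png

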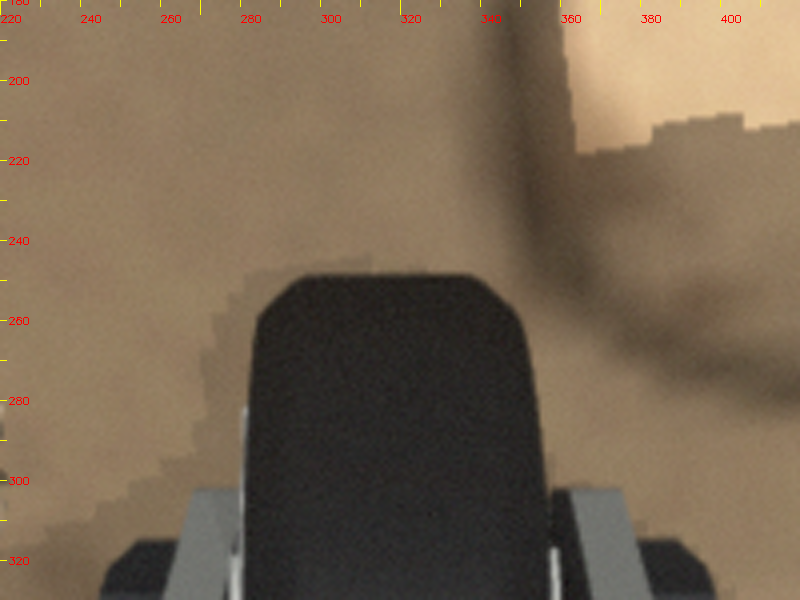

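Emit:
jog_arm:
  motion:
    - [-0.15,0,0,2.5,172]
    - [-0.05,0,0,2.5,172]
    - [0,0,0,2.5,172]
    - [0,0,0,2.5,172]
    - [0,0,0,2.5,172]
    - [0,0,0,2.5,172]

```text
t: 7.9
tcp_pos: [0.5077, 0.142, 0.0216]
tool_rot: [0.659, 0.752, 0.019, 0.005]
force: [0.2, 0.1, -1.1]
finger_gap: 0.326
```

```bash
python3 - <<'E'
from h import *
s=st();print(s['finger_gap'],s['q'].round(3),s['tool_rot']); w=snap('wrist','w9');crop(w,220,180,200,150,4,'c18')
E
```

```text
t 7.9 tcp [0.5077 0.142  0.0216] fwd -82.4 F [ 0.22  0.14 -1.07] T [-0.03  0.07 -0.03]
0.3256380057365267 [ 0.049  0.734  1.851  0.04   0.523 -0.118] [0.65856684 0.75225751 0.01921317 0.0054048 ]
```

View pics/c18.png

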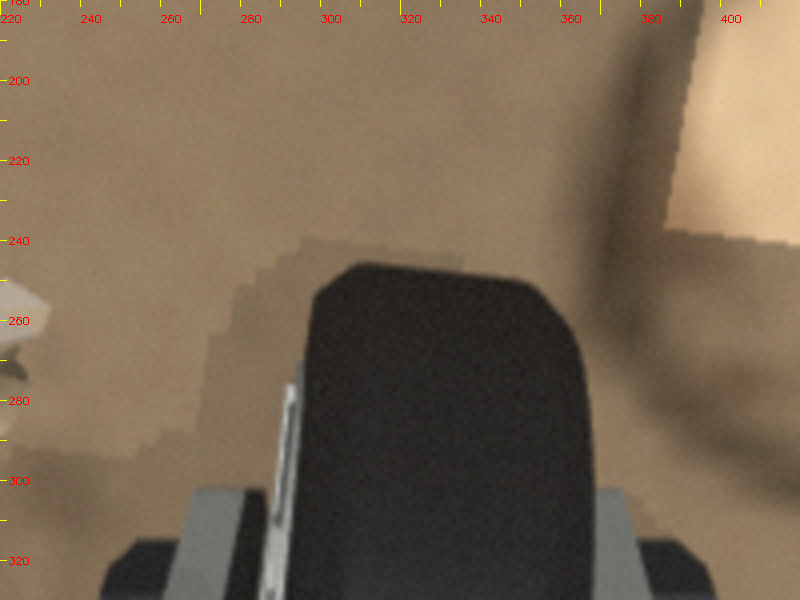

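Emit:
jog_arm:
  motion:
    - [-0.1,0,-0.2,1,176]
    - [0,0,0,0,179]
    - [0,0,0,0.5,180]
    - [0,0,0,0,180]

```text
t: 8.28
tcp_pos: [0.508, 0.1419, 0.0202]
tool_rot: [0.648, 0.761, 0.02, 0.006]
force: [-0.1, -0.2, 0.3]
finger_gap: 0.291
```

```bash
python3 - <<'E'
from h import *
s=st();print(s['finger_gap'],s['tool_rot']); w=snap('wrist','w10');crop(w,220,180,200,150,4,'c19'); s=snap('scene','s10'); crop(s,250,140,110,110,5,'c20')
E
```

```text
t 8.28 tcp [0.508  0.1419 0.0202] fwd -80.84 F [-0.08 -0.24  0.32] T [ 0.02  0.1  -0.01]
0.29129128462858284 [0.64824221 0.7611367  0.02033294 0.00628814]
```

View pics/c19.png

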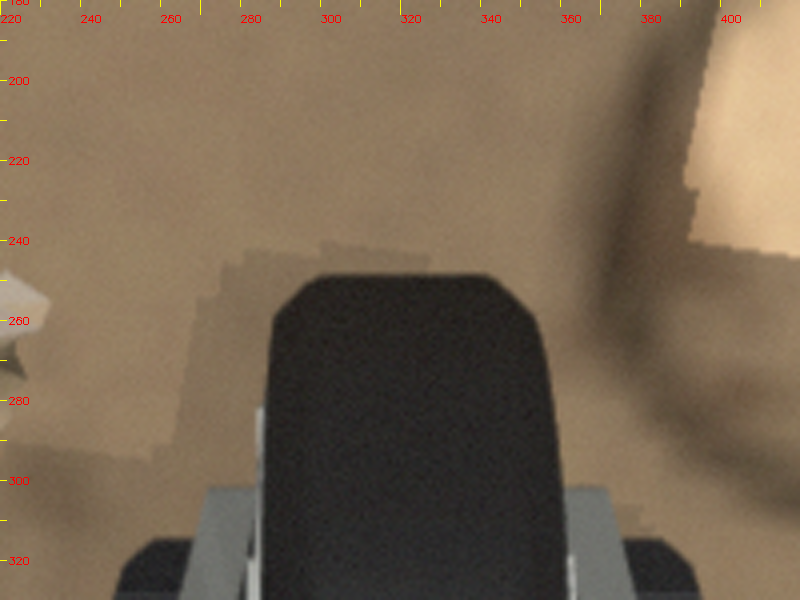

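View pics/c20.png

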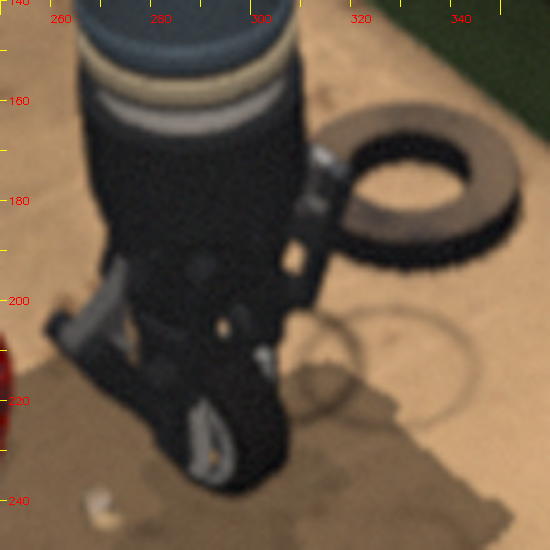

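Now the wheel is parallel with the fingers. I'll open, lift clear and measure.

Emit:
jog_arm:
  motion:
    - [0,0,0,0,150]
    - [0,0,0,0,135]
    - [0,0,1,0,135]
    - [0,0,2.5,0,135]
    - [0,0,3,0,135]
    - [0,0.5,3,0,135]
    - [0,1.5,1,0,135]
    - [0,0.3,0,0,135]
    - [0,0,0,0,135]

```text
t: 9.13
tcp_pos: [0.507, 0.1651, 0.1323]
tool_rot: [0.649, 0.76, 0.02, 0.006]
force: [-0.4, 0.4, -0.2]
finger_gap: 0.469
```

```bash
python3 - <<'E'
from h import *
s=st();w=snap('wrist','w11');s=snap('scene','s11')
p=[((.508,.142,-82),(0,255,0))]
q=pxs(w,wheelpts(.508,.142,np.radians(-82))).mean(0).astype(int); print(q)
overlay([(w,(q[0]-40,q[1]-65,80,130),4,p),(s,(270,195,45,50),9,p)],'o7'); crop(s,230,150,150,110,5,'c21')
E
```

```text
t 9.13 tcp [0.507  0.1651 0.1323] fwd -80.96 F [-0.42  0.4  -0.16] T [ 0.02 -0.03  0.03]
[312 279]
```

View pics/o7.png

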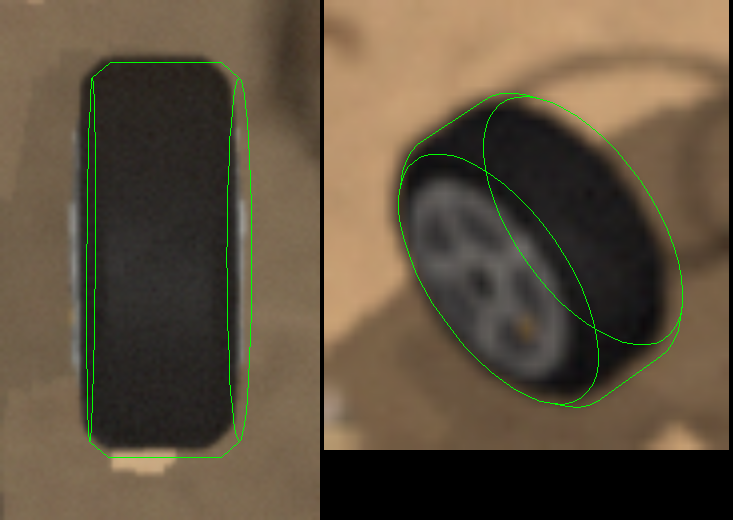

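View pics/w11.png

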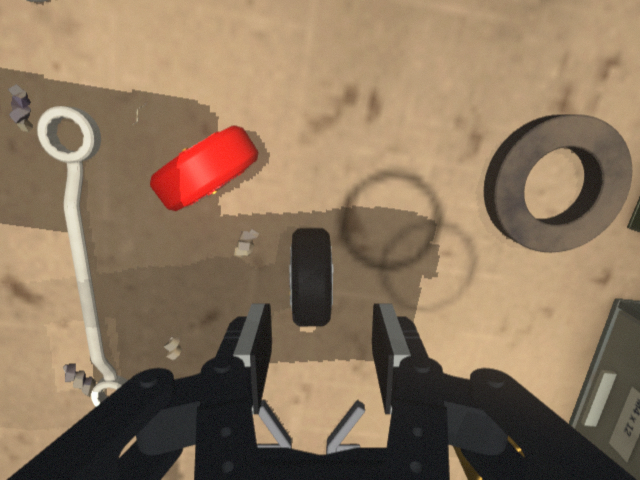

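```bash
python3 - <<'E'
from h import *
w=load('w11');s=load('s11')
p=[((.506,.144,-83.5),(0,255,0)),((.506,.144,-80),(0,0,255))]
q=(312,279)
overlay([(w,(q[0]-40,q[1]-65,80,130),4,p),(s,(270,195,45,50),9,p)],'o8')
crop(w,240,380,140,70,5,'c22')
E
```

```text
(no output)
```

View pics/o8.png

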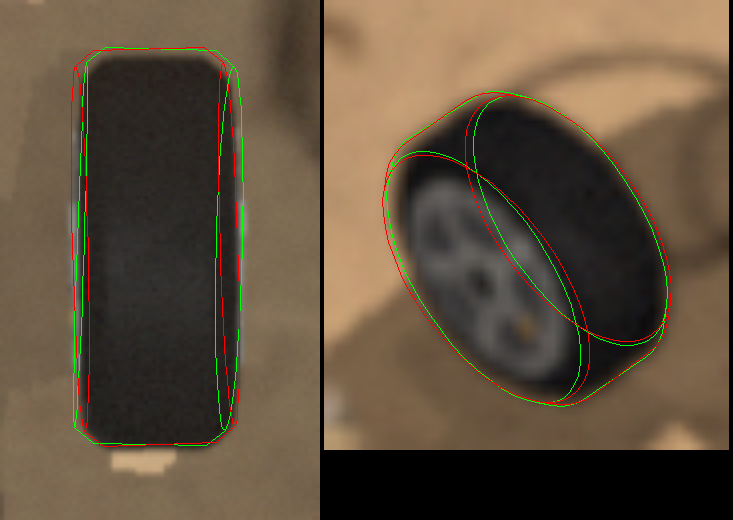

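View pics/c22.png

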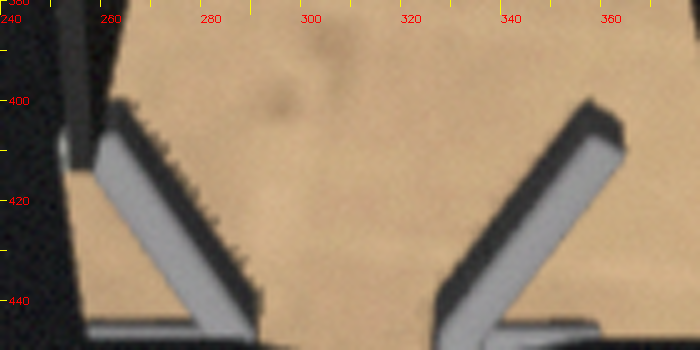

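```bash
python3 - <<'E'
from h import *
w=load('w11')
C=lambda x,y:(240+x/5,380+y/5)
for n,a in [('Rtip',C(108,150)),('Ltip',C(610,150)),('Rk',C(240,335)),('Lk',C(457,335))]: print(n,pt(w,*a,.010))
a=pt(w,311.3,231,.045);b=pt(w,311.3,322,.045)
print('wheel',a,b)
E
```

```text
Rtip [0.4865722  0.01538722 0.01      ]
Ltip [0.56628736 0.02536445 0.01      ]
Rk [ 0.51224221 -0.01852214  0.01      ]
Lk [ 0.54789989 -0.01425978  0.01      ]
wheel [0.50142258 0.17717803 0.045     ] [0.51055497 0.11700775 0.045     ]
```

The wheel is at (0.506, 0.144), heading −81.4°. That line meets the mouth within about 1.5 mm. Now the straight push from behind.

Emit:
jog_arm:
  motion:
    - [-0.4,2,0,0,255]
    - [-0.4,2,0,-0.4,255]
    - [-0.1,0.5,-3,0,255]
    - [0,0,-3,0,255]
    - [0,0,-3,0,255]
    - [0,0,-1.0,0,255]
    - [0,0,0,0,255]
    - [0,0,0,0,255]

```text
t: 9.9
tcp_pos: [0.4923, 0.2062, 0.0191]
tool_rot: [0.654, 0.757, 0.013, 0.001]
force: [0.2, 0.2, 0.6]
finger_gap: -0.002
```

```bash
python3 - <<'E'
from h import *
s=st();print(s['tool_rot'],s['finger_gap'])
E
```

```text
t 9.9 tcp [0.4923 0.2062 0.0191] fwd -81.62 F [0.22 0.22 0.56] T [0.01 0.04 0.03]
[0.65351107 0.75680158 0.0131379  0.00142903] -0.0015873238957108734
```

Emit:
jog_arm:
  motion:
    - [0.35,0,1.0,0,255]
    - [0.1,0,0.1,0,255]
    - [0,0,0,0,255]
    - [0,0,0,0,255]

```text
t: 10.23
tcp_pos: [0.4961, 0.2046, 0.0299]
tool_rot: [0.654, 0.756, 0.012, 0.001]
force: [0.4, -0.2, 0.0]
finger_gap: -0.0
```

```bash
python3 - <<'E'
from h import *
s=st();print(s['tool_rot'],s['finger_gap'])
E
```

```text
t 10.23 tcp [0.4961 0.2046 0.0299] fwd -81.71 F [ 0.38 -0.19  0.04] T [-0.03 -0.   -0.01]
[6.54130957e-01 7.56288655e-01 1.18272447e-02 5.28097759e-04] -0.000443847783109697
```

Emit:
jog_arm:
  motion:
    - [0.05,-0.35,0,0,255]
    - [0.05,-0.35,0,0,255]
    - [0.05,-0.35,0,0,255]
    - [0.04,-0.25,0,0,255]
    - [0.04,-0.25,0,0,255]
    - [0.04,-0.25,0,0,255]
    - [0.04,-0.25,0,0,255]
    - [0.04,-0.3,0,0,255]
    - [0.05,-0.3,0,0,255]
    - [0.05,-0.3,0,0,255]

```text
t: 11.07
tcp_pos: [0.5013, 0.1722, 0.0311]
tool_rot: [0.654, 0.756, 0.013, 0.001]
force: [-0.5, -0.0, -0.9]
finger_gap: 0.004
```

```bash
python3 - <<'E'
from h import *
s=st();t=snap('top','t12'); s=snap('scene','s12'); crop(t,200,190,160,80,5,'c23')
p=[((.511,.115,-81.5),(0,255,0))]
overlay([(t,(255,220,50,40),7,p),(s,(265,195,60,65),7,p)],'o9')
E
```

```text
t 11.07 tcp [0.5013 0.1722 0.0311] fwd -81.71 F [-0.48 -0.   -0.86] T [0.01 0.04 0.01]
```

View pics/c23.png

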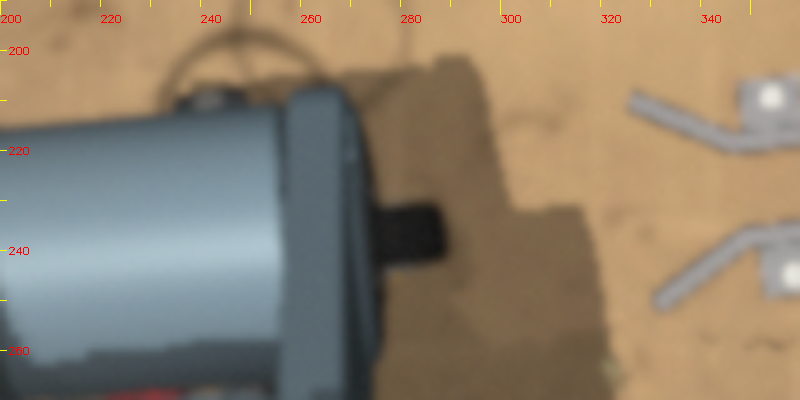

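View pics/o9.png

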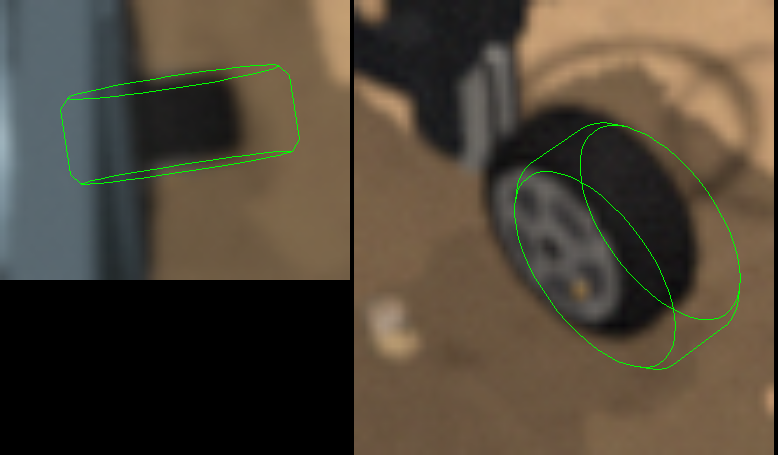

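Emit:
jog_arm:
  motion:
    - [0.05,-0.35,0,0,255]
    - [0.06,-0.4,0,0,255]
    - [0.06,-0.4,0,0,255]
    - [0.06,-0.4,0,0,255]
    - [0.06,-0.4,0,0,255]
    - [0.06,-0.4,0,0,255]
    - [0.06,-0.4,0,0,255]
    - [0.06,-0.4,0,0,255]
    - [0.05,-0.35,0,0,255]
    - [0.05,-0.3,0,0,255]

```text
t: 12.0
tcp_pos: [0.5075, 0.1303, 0.0311]
tool_rot: [0.654, 0.756, 0.013, 0.001]
force: [-0.4, 1.8, 0.6]
finger_gap: 0.001
```

```bash
python3 - <<'E'
from h import *
s=st();t=snap('top','t13'); s=snap('scene','s13')
p=[((.513,.0915,-81.5),(0,255,0))]
overlay([(t,(265,200,100,60),4,p),(s,(265,195,80,80),5,p)],'o10')
E
```

```text
t 12.0 tcp [0.5075 0.1303 0.0311] fwd -81.71 F [-0.35  1.78  0.61] T [ 0.04 -0.01  0.03]
```

View pics/o10.png

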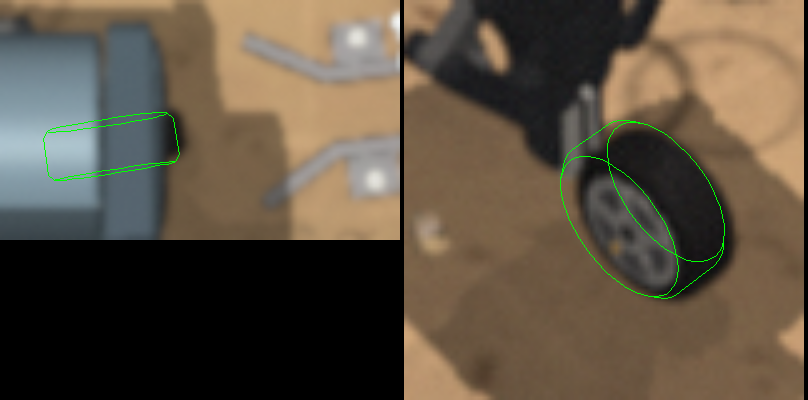

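Emit:
jog_arm:
  motion:
    - [0.05,-0.35,0,0,255]
    - [0.06,-0.4,0,0,255]
    - [0.06,-0.4,0,0,255]
    - [0.06,-0.4,0,0,255]
    - [0.06,-0.4,0,0,255]
    - [0.06,-0.4,0,0,255]
    - [0.06,-0.4,0,0,255]
    - [0.06,-0.4,0,0,255]
    - [0.05,-0.35,0,0,255]
    - [0.05,-0.3,0,0,255]

```text
t: 12.93
tcp_pos: [0.5136, 0.089, 0.0311]
tool_rot: [0.654, 0.756, 0.013, 0.001]
force: [-0.2, 0.2, -0.1]
finger_gap: -0.002
```

```bash
python3 - <<'E'
from h import *
s=st();t=snap('top','t14'); s=snap('scene','s14')
p=[((.5195,.045,-82),(0,255,0))]
overlay([(t,(285,200,100,60),4,p),(s,(280,200,80,80),5,p)],'o11')
crop(s,270,200,190,150,4,'c24')
E
```

```text
t 12.93 tcp [0.5136 0.089  0.0311] fwd -81.69 F [-0.22  0.18 -0.08] T [-0.01 -0.07  0.  ]
```

View pics/o11.png

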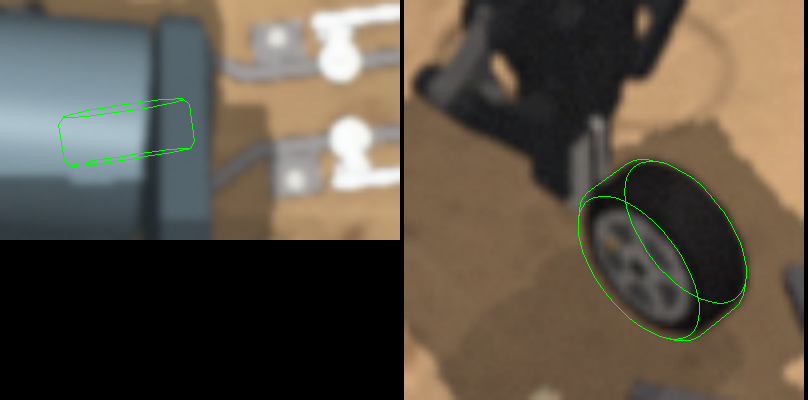

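View pics/c24.png

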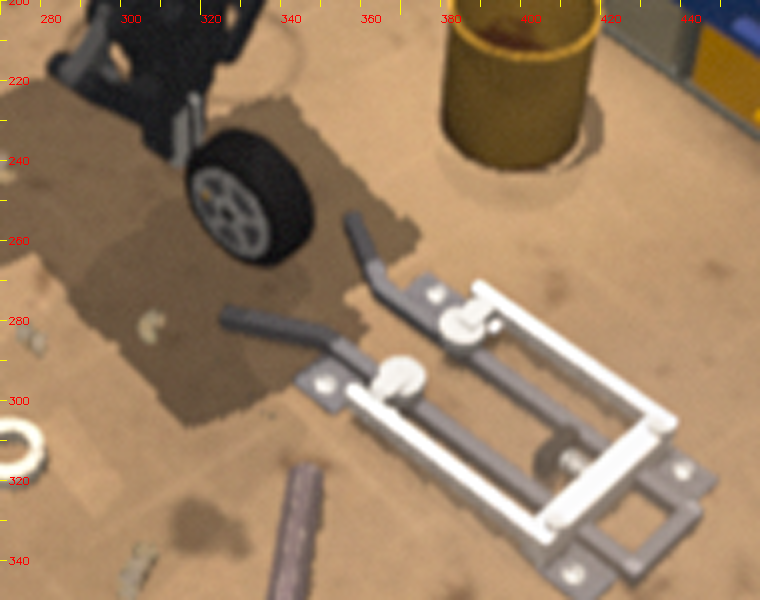

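Emit:
jog_arm:
  motion:
    - [0.05,-0.35,0,0,255]
    - [0.06,-0.4,0,0,255]
    - [0.06,-0.4,0,0,255]
    - [0.06,-0.4,0,0,255]
    - [0.06,-0.4,0,0,255]
    - [0.06,-0.4,0,0,255]
    - [0.06,-0.4,0,0,255]
    - [0.06,-0.4,0,0,255]
    - [0.05,-0.35,0,0,255]
    - [0.05,-0.3,0,0,255]

```text
t: 13.87
tcp_pos: [0.5197, 0.0476, 0.0311]
tool_rot: [0.654, 0.756, 0.013, 0.001]
force: [-0.2, 0.4, -0.5]
finger_gap: -0.001
```

```bash
python3 - <<'E'
from h import *
s=st(); s=snap('scene','s15')
p=[((.525,.0055,-82),(0,255,0))]
overlay([(s,(290,210,100,80),7,p)],'o12')
E
```

```text
t 13.87 tcp [0.5197 0.0476 0.0311] fwd -81.68 F [-0.23  0.42 -0.49] T [-0.01  0.03 -0.  ]
```

View pics/o12.png

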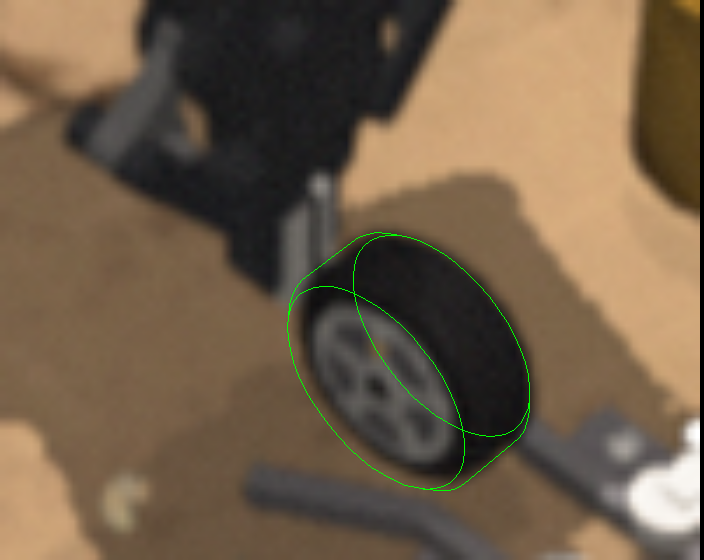

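Emit:
jog_arm:
  motion:
    - [0.05,-0.35,0,0,255]
    - [0.05,-0.35,0,0,255]
    - [0.05,-0.35,0,0,255]
    - [0.05,-0.35,0,0,255]
    - [0.05,-0.35,0,0,255]
    - [0.05,-0.3,0,0,255]
    - [0.04,-0.3,0,0,255]
    - [0.04,-0.3,0,0,255]

```text
t: 14.58
tcp_pos: [0.5239, 0.0184, 0.0311]
tool_rot: [0.654, 0.757, 0.013, 0.001]
force: [0.5, 0.8, -0.1]
finger_gap: -0.002
```

```bash
python3 - <<'E'
from h import *
s=st(); s=snap('scene','s16')
p=[((.5285,-.022,-83),(0,255,0))]
overlay([(s,(300,220,110,85),7,p)],'o13')
E
```

```text
t 14.58 tcp [0.5239 0.0184 0.0311] fwd -81.67 F [ 0.48  0.76 -0.14] T [-0.02  0.04 -0.  ]
```

View pics/o13.png

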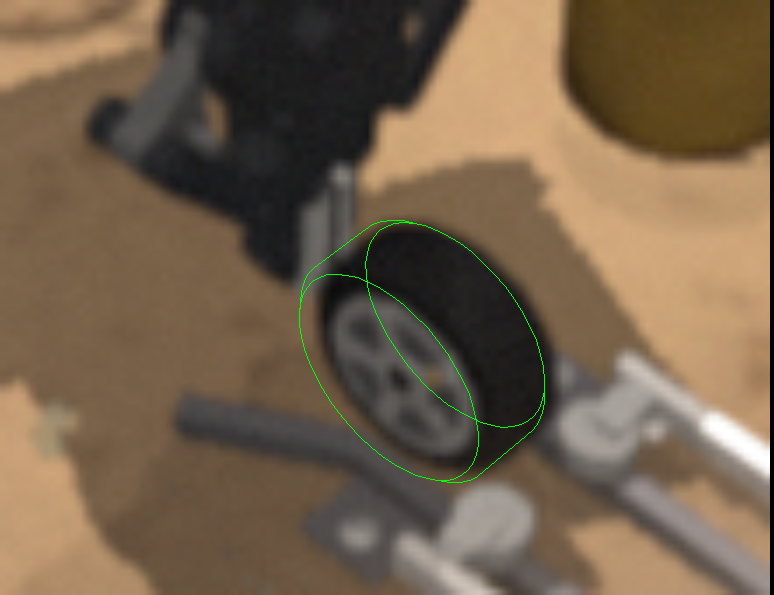

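Emit:
jog_arm:
  motion:
    - [0.03,-0.25,0,-0.5,255]
    - [0.03,-0.25,0,-0.5,255]
    - [0.03,-0.25,0,-0.5,255]
    - [0.03,-0.25,0,0,255]

```text
t: 14.97
tcp_pos: [0.5234, 0.0107, 0.0317]
tool_rot: [0.666, 0.746, 0.014, -0.002]
force: [-0.7, 5.8, 2.4]
finger_gap: -0.002
```

```bash
python3 - <<'E'
from h import *
s=st()
E
```

```text
t 14.97 tcp [0.5234 0.0107 0.0317] fwd -83.53 F [-0.74  5.8   2.44] T [0.91 0.05 0.09]
```

Emit:
jog_arm:
  motion:
    - [0.03,-0.25,0,0,255]
    - [0.03,-0.25,0,0,255]
    - [0.03,-0.25,0,0,255]

```text
t: 15.22
tcp_pos: [0.5229, 0.0052, 0.0321]
tool_rot: [0.666, 0.745, 0.014, -0.004]
force: [0.4, 4.5, 1.7]
finger_gap: 0.002
```

```bash
python3 - <<'E'
from h import *
s=st(); s=snap('scene','s17')
crop(s,310,220,140,110,5,'c25')
E
```

```text
t 15.22 tcp [0.5229 0.0052 0.0321] fwd -83.59 F [0.42 4.52 1.75] T [0.7  0.12 0.01]
```

View pics/c25.png

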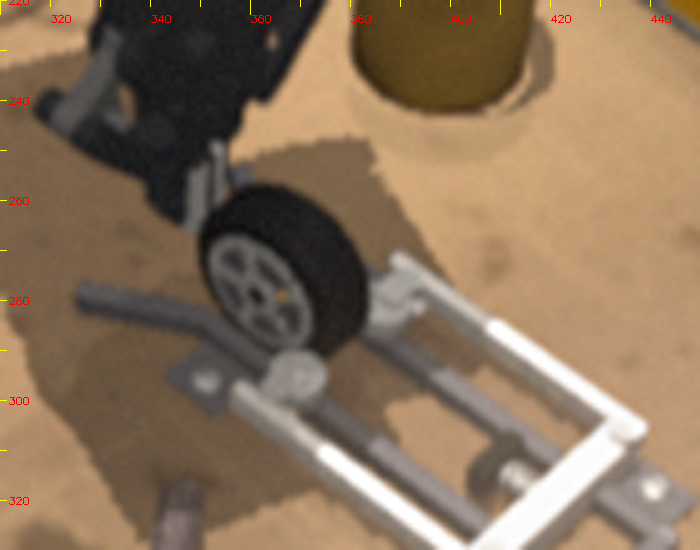

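Emit:
jog_arm:
  motion:
    - [0.1,-0.3,0,0,255]
    - [0.1,-0.3,0,0,255]
    - [0.1,-0.3,0,0,255]

```text
t: 15.52
tcp_pos: [0.5255, -0.0043, 0.0322]
tool_rot: [0.666, 0.746, 0.014, -0.004]
force: [-0.4, 3.7, 2.2]
finger_gap: 0.0
```

```bash
python3 - <<'E'
from h import *
s=st()
E
```

```text
t 15.52 tcp [ 0.5255 -0.0043  0.0322] fwd -83.57 F [-0.43  3.67  2.25] T [0.59 0.07 0.01]
```

Emit:
jog_arm:
  motion:
    - [0.07,-0.3,0,0,255]
    - [0.07,-0.3,0,0,255]
    - [0.05,-0.3,0,0,255]
    - [0.05,-0.3,0,0,255]

```text
t: 15.85
tcp_pos: [0.5281, -0.0179, 0.0322]
tool_rot: [0.666, 0.745, 0.013, -0.004]
force: [-0.7, 2.9, 2.8]
finger_gap: -0.002
```

```bash
python3 - <<'E'
from h import *
s=st(); s=snap('scene','s18')
crop(s,310,220,140,110,5,'c26')
E
```

```text
t 15.85 tcp [ 0.5281 -0.0179  0.0322] fwd -83.6 F [-0.73  2.93  2.83] T [0.47 0.13 0.  ]
```

View pics/c26.png

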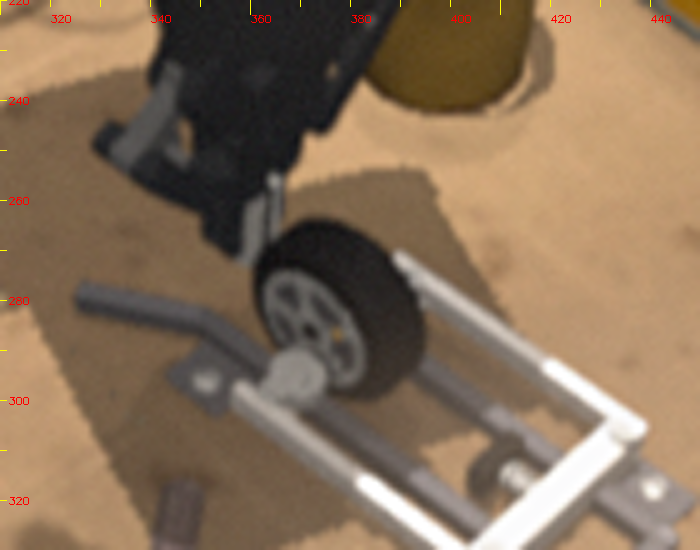

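Emit:
jog_arm:
  motion:
    - [0.05,-0.3,0,0,255]
    - [0.05,-0.3,0,0,255]
    - [0.05,-0.3,0,0,255]
    - [0.05,-0.3,0,0,255]
    - [0.05,-0.3,0,0,255]

```text
t: 16.32
tcp_pos: [0.5308, -0.0343, 0.0324]
tool_rot: [0.667, 0.745, 0.014, -0.005]
force: [-0.3, 6.2, 6.0]
finger_gap: -0.001
```

```bash
python3 - <<'E'
from h import *
s=st(); s=snap('scene','s19')
crop(s,310,220,140,110,5,'c27')
E
```

```text
t 16.32 tcp [ 0.5308 -0.0343  0.0324] fwd -83.67 F [-0.32  6.2   6.05] T [1.1  0.11 0.09]
```

View pics/c27.png

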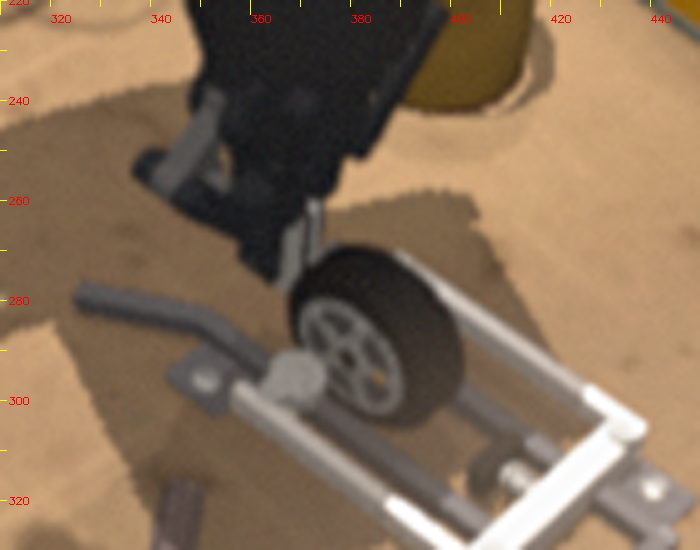

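Emit:
jog_arm:
  motion:
    - [0.05,-0.3,0,0,255]
    - [0.05,-0.3,0,0,255]
    - [0.04,-0.3,0,0,255]

```text
t: 16.62
tcp_pos: [0.531, -0.0412, 0.0332]
tool_rot: [0.668, 0.744, 0.014, -0.007]
force: [0.3, 8.2, 7.3]
finger_gap: -0.002
```

```bash
python3 - <<'E'
from h import *
s=st(); s=snap('scene','s20')
crop(s,310,220,140,110,5,'c28')
E
```

```text
t 16.62 tcp [ 0.531  -0.0412  0.0332] fwd -83.79 F [0.34 8.17 7.31] T [1.36 0.02 0.06]
```

View pics/c28.png

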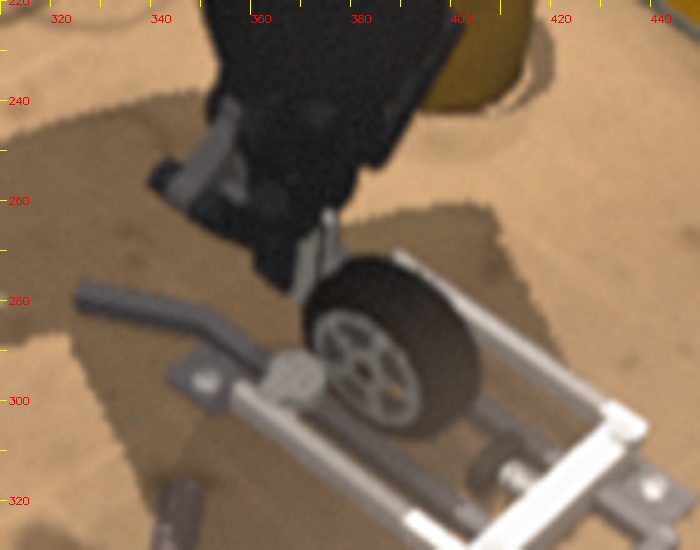

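Emit:
jog_arm:
  motion:
    - [0.06,-0.3,0,0,255]
    - [0.06,-0.3,0,0,255]
    - [0.06,-0.3,0,0,255]

```text
t: 16.92
tcp_pos: [0.5318, -0.0475, 0.0343]
tool_rot: [0.668, 0.744, 0.016, -0.01]
force: [-0.2, 7.5, 5.4]
finger_gap: 0.002
```

```bash
python3 - <<'E'
from h import *
s=st(); s=snap('scene','s21')
crop(s,310,220,140,110,5,'c29')
E
```

```text
t 16.92 tcp [ 0.5318 -0.0475  0.0343] fwd -83.87 F [-0.16  7.49  5.35] T [1.26 0.07 0.06]
```

View pics/c29.png

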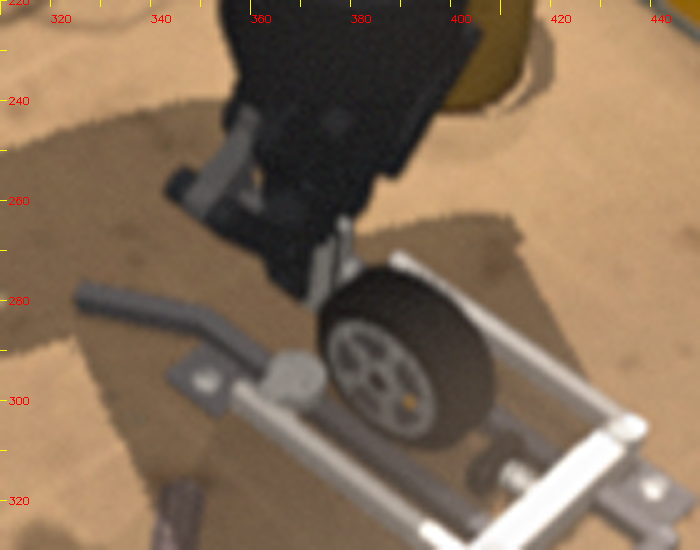

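Emit:
jog_arm:
  motion:
    - [0.06,-0.28,-0.05,0,255]
    - [0.06,-0.28,-0.05,0,255]
    - [0.06,-0.28,-0.05,0,255]

```text
t: 17.22
tcp_pos: [0.5333, -0.0547, 0.0337]
tool_rot: [0.668, 0.744, 0.016, -0.011]
force: [-0.1, 0.1, 0.9]
finger_gap: 0.003
```

```bash
python3 - <<'E'
from h import *
s=st(); s=snap('scene','s22')
crop(s,310,220,140,110,5,'c30')
E
```

```text
t 17.22 tcp [ 0.5333 -0.0547  0.0337] fwd -83.85 F [-0.07  0.14  0.91] T [ 0.18  0.03 -0.04]
```

View pics/c30.png

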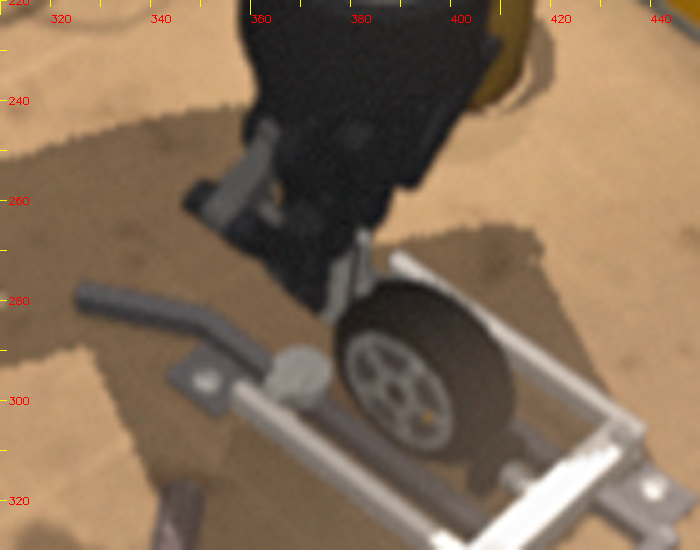

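Resistance dropped to about 0 N, and the near roller has sprung back in, so the wheel is past the catches. Now to press the buffer gently.

Emit:
jog_arm:
  motion:
    - [0.04,-0.2,0,0,255]
    - [0.04,-0.2,0,0,255]

```text
t: 17.43
tcp_pos: [0.5332, -0.0576, 0.0337]
tool_rot: [0.669, 0.743, 0.017, -0.013]
force: [-0.3, 9.2, 6.0]
finger_gap: -0.002
```

```bash
python3 - <<'E'
from h import *
s=st()
E
```

```text
t 17.43 tcp [ 0.5332 -0.0576  0.0337] fwd -83.98 F [-0.27  9.22  6.04] T [ 1.49 -0.04  0.01]
```

Emit:
jog_arm:
  motion:
    - [0.04,-0.22,0,0,255]
    - [0.04,-0.22,0,0,255]

```text
t: 17.6
tcp_pos: [0.5325, -0.0591, 0.0338]
tool_rot: [0.67, 0.742, 0.017, -0.016]
force: [-0.1, 9.5, 5.4]
finger_gap: 0.004
```

```bash
python3 - <<'E'
from h import *
s=st()
E
```

```text
t 17.6 tcp [ 0.5325 -0.0591  0.0338] fwd -84.11 F [-0.09  9.48  5.4 ] T [ 1.71 -0.1   0.03]
```

Emit:
jog_arm:
  motion:
    - [0.08,-0.28,0,0.1,255]
    - [0.08,-0.3,0,0.1,255]

```text
t: 17.77
tcp_pos: [0.5317, -0.0606, 0.0339]
tool_rot: [0.669, 0.743, 0.019, -0.02]
force: [0.5, 12.8, 6.9]
finger_gap: 0.001
```

```bash
python3 - <<'E'
from h import *
s=st()
E
```

```text
t 17.77 tcp [ 0.5317 -0.0606  0.0339] fwd -84.06 F [ 0.52 12.84  6.93] T [ 1.99 -0.06  0.07]
```

Emit:
jog_arm:
  motion:
    - [0.1,-0.28,0,0,255]
    - [0.1,-0.28,0,0,255]
    - [0.1,-0.28,0,0,255]

```text
t: 18.02
tcp_pos: [0.531, -0.0614, 0.0342]
tool_rot: [0.671, 0.741, 0.021, -0.028]
force: [0.3, 12.1, 6.5]
finger_gap: -0.0
```

```bash
python3 - <<'E'
from h import *
s=st();s=snap('scene','s23')
crop(s,310,220,140,110,5,'c31')
E
```

```text
t 18.02 tcp [ 0.531  -0.0614  0.0342] fwd -84.31 F [ 0.35 12.12  6.45] T [ 2.1  -0.12  0.04]
```

View pics/c31.png

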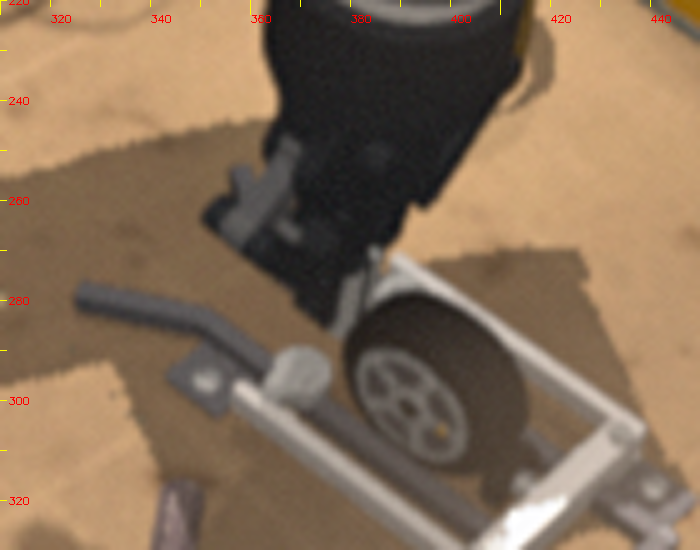

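Emit:
jog_arm:
  motion:
    - [0.12,-0.32,0,0.2,255]
    - [0.12,-0.32,0,0.2,255]
    - [0.12,-0.32,0,0.2,255]

```text
t: 18.32
tcp_pos: [0.5303, -0.062, 0.0344]
tool_rot: [0.668, 0.743, 0.023, -0.037]
force: [0.5, 14.1, 5.6]
finger_gap: 0.003
```

```bash
python3 - <<'E'
from h import *
s=st()
E
```

```text
t 18.32 tcp [ 0.5303 -0.062   0.0344] fwd -83.96 F [ 0.54 14.06  5.63] T [ 2.19 -0.13 -0.06]
```

Emit:
jog_arm:
  motion:
    - [-0.02,0.2,0,0,255]
    - [-0.03,0.3,0,0,255]
    - [-0.05,0.5,0,0,255]
    - [-0.1,1,0,0,255]
    - [-0.1,1,0,0,255]
    - [-0.1,1,1,0,255]
    - [0,1,3,0,255]
    - [0,1,3.5,0,255]
    - [0,1,3.5,0,255]
    - [0,1,3,0,255]

```text
t: 19.15
tcp_pos: [0.5207, 0.0221, 0.1729]
tool_rot: [0.669, 0.742, 0.017, -0.042]
force: [0.1, -0.2, -0.7]
finger_gap: 0.001
```

Emit:
jog_arm:
  motion:
    - [0,3,1,0,255]
    - [0,3.5,1,0,255]
    - [0,3.5,1,0,255]
    - [0,3.5,0,0,255]
    - [0,2,0,0,255]
    - [0,0,0,0,255]

```text
t: 19.65
tcp_pos: [0.523, 0.1881, 0.219]
tool_rot: [0.668, 0.743, 0.025, -0.032]
force: [-0.1, 0.1, 0.5]
finger_gap: -0.004
```

```bash
python3 - <<'E'
from h import *
s=st();s=snap('scene','s24');t=snap('top','t24')
crop(s,310,240,140,110,5,'c32');crop(t,310,180,140,80,5,'c33')
E
```

```text
t 19.65 tcp [0.523  0.1881 0.219 ] fwd -83.92 F [-0.14  0.1   0.47] T [-0.02  0.04 -0.01]
```

View pics/c32.png

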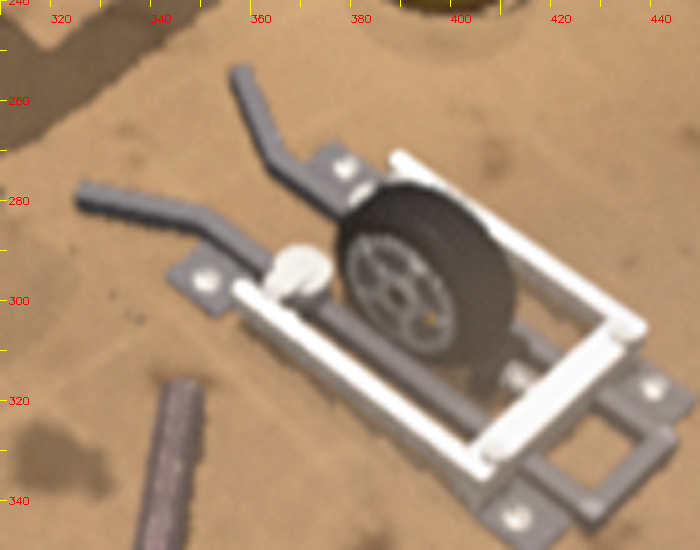

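View pics/c33.png

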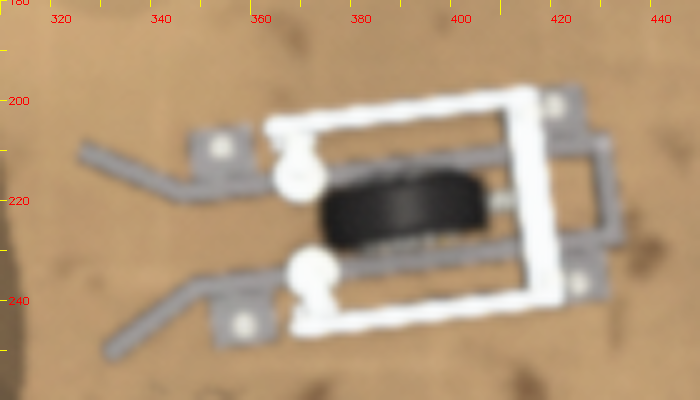

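View pics/s24.png

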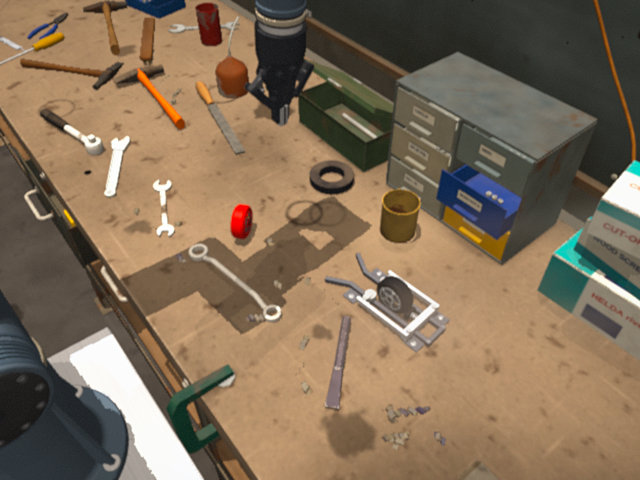

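Emit:
jog_arm:
  motion:
    - [0,0,0,0,255]
    - [0,0,0,0,255]
    - [0,0,0,0,255]
    - [0,0,0,0,255]
    - [0,0,0,0,255]
    - [0,0,0,0,255]
    - [0,0,0,0,255]
    - [0,0,0,0,255]
    - [0,0,0,0,255]
    - [0,0,0,0,255]

```text
t: 20.58
tcp_pos: [0.5226, 0.1784, 0.217]
tool_rot: [0.672, 0.739, 0.022, -0.032]
force: [-0.3, 0.5, 0.5]
finger_gap: 0.002
```

```bash
python3 - <<'E'
from h import *
st();s=snap('scene','s25');t=snap('top','t25')
p=[((.5386,-.0973,-83.3),(0,255,0))]
overlay([(t,(350,190,75,60),6,p),(s,(360,265,55,60),6,p)],'o14')
for a,b in (('t25','t24'),('t25','top0')):
    d=cv2.absdiff(load(a)['img'],load(b)['img']).max(2); print(a,b,(d[190:255,320:440]>40).sum(), (d[130:185,195:345]>40).sum(),(d[255:325,365:435]>40).sum())
E
```

```text
t 20.58 tcp [0.5226 0.1784 0.217 ] fwd -84.54 F [-0.27  0.47  0.48] T [-0.01 -0.    0.01]
t25 t24 0 465 0
t25 top0 384 1934 0
```

View pics/o14.png

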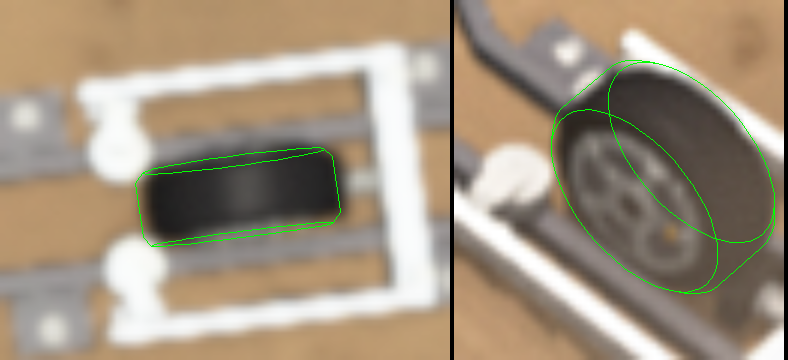

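```bash
python3 - <<'E'
from h import *
print(sign_off())
E
```

```text
the job is handed in; nothing more can be done
None
```

The wheel is in the dock and standing upright, with both spring catches closed behind it. I handed the job in at about 20.6 s, with the arm well clear.

- **Rolling:** I pushed the wheel from behind with the closed fingers.
    - A push alone didn't steer it. After about 5 cm I straddled it and turned it in place by about 17°, without lifting it. The fingers may have moved it a millimetre or two while turning.
    - I then rolled it straight into the channel. The overlays showed it upright, and its grease nipple turned as it advanced.
- **Catches and buffer:** The catches took up to about 8 N, then the resistance fell to nearly 0. I pressed it home at 12–14 N for about half a second; the highest reading I saw was 14.1 N. These are wrist forces read between moves, so the force on the buffer itself may have been a little lower.
- **Last checks:**
    - The wheel is within about 1 mm of its expected home position and didn't move over the last second.
    - Both rollers are back where they were at the start, judged by camera because the catch joints can't be read directly.
    - The chisel's surroundings are unchanged in the top view.
    - The tin, tape roll and red wheel look unmoved in the scene view. The top-view comparison of the tin and tape was inconclusive, probably because the arm was in the picture.
- **Off plan:** The tool tilted by about 5° during the press and could not be corrected with the available moves. I saw no effect on the wheel.

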